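# Pack a stacked tasting carrier and page the runner

## Task

Pack the tasting order: stand every shot glass upright in a well of its own in the wooden glass board, then set the carrier tray with the bar handle on top so that its four corner lugs drop fully home into the sockets of the board's posts, and have the shaker and spice jar (one or both may be there) standing upright in that tray, leaving the handled coffee cup where it is. When all is packed, page runner one-three on the pager pad: press the first key of the row counted from the left as you face it, then the third, then the wide send bar, each fully down and let up again before the next, and press no other key.

Things in the scene. Friction and masses are not known exactly. Their poses are not given: they have to be found in the camera images.
- glass_board: Wooden glass board, loose, 0.95 kg, 170 (its x) by 220 mm (its y). Origin: centre of its underside, z up. Board top 27 mm up, with four round wells; four corner posts 30 mm square centred at x +-69, y +-94 mm, their tops 87 mm up, each with a square socket 18 mm wide and 15 mm deep, mouth bevelled by 3 mm.
- well0 (a point): Centre of the floor of the well at x +33, y +45 mm of the glass board, 11 mm above its underside. Each well is round, 56 mm across and 16 mm deep; the point's axes are the board's.
- well1 (a point): Centre of the floor of the well at x +33, y -45 mm.
- well2 (a point): Centre of the floor of the well at x -33, y +45 mm.
- well3 (a point): Centre of the floor of the well at x -33, y -45 mm.
- carrier: Wooden carrier tray, loose, 0.3 to 0.55 kg, 170 (its x) by 220 mm (its y). Origin: centre, at the level of its lug tips, z up. Four round tapered steel lugs under it at x +-69, y +-94 mm, 12 mm long, 15 mm across at the root, 8 at the tip. Floor 12 to 20 mm up; rim 6 mm thick to 41 mm up. Seated on the board (same heading or half round) its origin is 75 mm above the board's.
- carrier_grip (a point): Middle of the carrier's handle bar, 98 mm above its origin. The bar is 14 mm thick (x), 20 mm high, 114 mm long (y), on two end posts over the tray's middle, open below for 82 mm along y. Grasp across its 14 mm, from above.
- glass0: Clear shot glass, 61 mm high, 48 mm across the rim, 38 mm across the foot, 70 g, hollow. Origin: centre of its underside, z up. May be absent.
- glass1: Another such glass; may be absent.
- glass2: Another such glass; may be absent.
- glass3: Another such glass; may be absent.
- cocoa: Steel cocoa shaker, a cylinder 43 mm across and 92 mm high, 140 g. Origin: centre of its underside, z up. May be absent.
- cinnamon: Spice jar with a lid, 45 mm across (body 42 mm) and 106 mm high, 110 g. Origin: centre of its underside, z up. May be absent.
- pager: Black pager pad, fixed, 136 (its x, away from you) by 196 mm (its y, to the left), 27 mm high. Origin: centre of its underside. Four square keys 26 mm wide in a row at x +24, y +63, +21, -21, -63 mm (first to fourth); send bar 26 by 110 mm at x -36, y 0. A stub aerial 75 mm high at x +56, y -84 mm.
- key1_top (a point): Centre of the top face of the first key from the left, 34 mm above the counter when up; its axes are the pager's.
- key3_top (a point): Centre of the top face of the third key from the left, 34 mm above the counter when up.
- send_top (a point): Centre of the top face of the send bar, 34 mm above the counter when up.
- key1 (a joint): Travel of the first key, 0 up to 0.005 m fully down; a spring returns it (1.2 N to start, 4.2 N fully down).
- key2 (a joint): Travel of the second key, likewise (not to be pressed).
- key3 (a joint): Travel of the third key, likewise.
- key4 (a joint): Travel of the fourth key, likewise (not to be pressed).
- send (a joint): Travel of the send bar, likewise.
- cup: White handled coffee cup, 86 mm wide with its handle 102 mm, 56 mm high, a bystander to be left where it is. Origin: centre of its underside.

How it is judged:
By the outcome, as a careful person would: the job done as asked, in the order asked, and still so for the second after the job is handed in, with the robot touching nothing.
Of glass0, glass1, glass2, glass3 only 3 to 4 are there at a start; the rules pass over those that are not, and their reading is None.
Of cocoa, cinnamon only 1 to 2 are there at a start; the rules pass over those that are not, and their reading is None.
At some moment in a run one of carrier, glass_board may be knocked a few centimetres aside while the robot is not near it.
Once in a run the grip may slacken for a moment while it holds something.
It also fails if it takes over 210 s, if anything falls off the work surface, if the arm or the gripper's body presses on something with over 40 N, if the wrist force passes 120 N, or if a joint passes its speed limit or range.

## Robot

A 6-joint arm with a two-finger parallel gripper is mounted at the origin on a cart in front of the work surface, level with it; the furniture and walls round the work are solid. World frame = base frame: x ahead of the robot, y to its left, z up, the work surface at z = 0. Lengths are in m, angles in rad, forces in N, time in s.
With the tool pointing down it reaches from about 0.375 to 0.9 m from the base axis. Payload 3.1 kg.
Tool frame: the origin (TCP) lies on the centre line of the jaws, within the pads' length; the fingertips stand 25 mm ahead of it and the grasp point (between the pads) lies 6 mm ahead of it (manip.tip_extent is the distance from the TCP to the fingertips, in m); z points along the fingers, y is the line along which they close (so a half turn about z gives the same grasp; the last joint's range is limited). The gripper opens to 85 mm and grips with 20 to 120 N. Pads are 22 mm wide; open, the fingers measure 114 mm over their backs; the gripper's body (76 mm by 85 mm) begins 54 mm behind the grasp point. The pads swing forward as they close: fully open they stand 13 mm farther back than shut.
Start: joints at [0.953, 0.527, 1.433, -0, 1.181, -0.178], TCP at [0.266, 0.566, 0.256] pointing down, gripper open.
Joint ranges: [-3.08, 3.08], [-0.75, 2.2], [0.22, 2.44], [-1.43, 4.57], [0, 2.65], [-2.85, 2.85]. Speed limits (rad/s): [2.79, 2.79, 3.14, 3.14, 3.14, 3.14].

## Interface

Orientations are given as a unit quaternion [x, y, z, w].
In Python, from station import readout, imaging, order, manip gives the robot as it stands.
- The arm moves only by the tool move_arm, never from a script. Its argument "rows" is a list of rows, each a list of 7 numbers: the turn, a rotation vector about the tool's x, y, z in degrees, then the shift along the tool's x, y, z in mm, then the closure, from 0 (fully open) to 1 (shut). A call has 1 to 12 rows; each row is the pose to reach, as a shift and turn from the pose commanded when the call began, along the tool's axes at that moment; what a row does not reach only later rows make up. A row lasts 1/12 s, in which the tool goes at most 41.7 mm and 7.16 degrees, less where a joint would pass 70% of its speed; a pose out of reach is approached as far as the arm can. A call with a gripper value outside its range is refused whole. The fingers move at their own pace and stop on an object; "squeeze" is the grip in N (left out, the last holds). Time passes only in rows, so rows that repeat a pose let the fingers close. It gives the time, the measured TCP pose, the force, the opening and the grip force at its end, in the units of the state.
- readout.sense(): the state, without advancing time (a new reading comes with each control period).
- imaging.snapshot(name): name is "side" or "top"; returns a dict with "img" (384x512x3 uint8, red, green, blue), "z_map" (384x512 float32, m along the optical axis (not along the pixel's ray), 0 where there is no reading), "fovy" (degrees; the focal length in pixels is half the picture's height over the tangent of half this angle, whatever the lens; pixels are square), "cx", "cy" (the principal point, pixels), "rvec" (rotation vector, rad) and "tvec" (3), from world to camera coordinates, as OpenCV has them. Camera axes: x right, y down, z forward; pixel columns grow to the right and rows downward; lengths in m; the calibration is good to about 2 mm. A picture is of the moment at which its call begins.
- order.sign_off(): hands the job in; it is judged then, once.
The state is a dict: "t": time; "q": joint angles; "qd": joint speeds; "tau": joint torques, N m; "tcp_pos": TCP position; "tool_rot": TCP orientation; "force": force on the tool from outside, world axes, zero at the start; "ft_torque": the same for the moment, N m; "finger_gap": opening from 0.0 (shut) to 1.0 (fully open); "gripper_force": force on a finger pad.
Only numpy, scipy, OpenCV 4.12 (cv2) and the standard library are available. Lean on these libraries where they do the work, as an engineer would, in place of code of your own. Each camera call takes 0.05 s, during which the arm holds its last target. There are 200 camera calls.

## Working session

There is one attempt and no reset: what is moved stays moved. The work goes in short steps, Python scripts to look and compute and a tool call to move; the robot and the scene stay as the last step left them, time stands still between calls to the robot, and variables do not carry over. Pictures are saved under pics/ and viewed, at most 14 in all, crops included, and the job is handed in when it is done.

Besides the shell and the picture viewer there is one more tool, called after "Request:" as name([rows], argument=value, ...), one row to a line, values as JSON. move_arm: Moves the arm, as the interface text tells. Its arguments: {"type":"object","properties":{"rows":{"type":"array"},"squeeze":{"type":"number"}},"required":["rows"]}

```bash
ls; mkdir -p pics; cat > h.py <<'E'
import numpy as np, cv2
from station import readout, imaging, order, manip
from scipy.spatial.transform import Rotation as R
def snap(n):
    s=imaging.snapshot(n); s['f']=192/np.tan(np.radians(s['fovy'])/2); s['n']=n
    s['Rm']=cv2.Rodrigues(np.array(s['rvec'],float))[0]; s['t']=np.array(s['tvec'],float).ravel(); return s
def cloud(s):
    z=s['z_map'].astype(float); v,u=np.mgrid[:z.shape[0],:z.shape[1]]
    c=np.stack([(u-s['cx'])/s['f']*z,(v-s['cy'])/s['f']*z,z],-1)
    p=(c-s['t'])@s['Rm']; p[z<=0]=np.nan; return p
def ray(s,u,v,h):
    d=np.array([(u-s['cx'])/s['f'],(v-s['cy'])/s['f'],1])@s['Rm']; o=-s['t']@s['Rm']
    return o+d*(h-o[2])/d[2]
def proj(s,p):
    c=s['Rm']@np.array(p)+s['t']; return c[:2]/c[2]*s['f']+[s['cx'],s['cy']]
E
python3 - <<'E'
from h import *
print(readout.sense())
for n in('top','side'):
    s=snap(n); cv2.imwrite(f'pics/{n}0.png',cv2.resize(s['img'][...,::-1],(800,600),interpolation=cv2.INTER_CUBIC)); print(n,s['f'],-s['t']@s['Rm'],s['Rm'][2]); np.savez(f'{n}0.npz',**s)
E
```

```text
pics
{'t': 0.0, 'q': array([ 9.52497474e-01,  5.28486922e-01,  1.43391456e+00,  1.93269587e-05,
        1.18139805e+00, -1.78523447e-01]), 'qd': array([ 0.00110278, -0.00061651,  0.00126341, -0.00098672, -0.00048386,
       -0.00159908]), 'tau': array([ 7.27804963e-04, -4.42342329e+01, -1.78025579e+01, -3.56753608e-04,
        8.53006291e-03, -3.13714793e-05]), 'tcp_pos': array([0.26567383, 0.56498485, 0.25531691]), 'tool_rot': array([ 2.18123488e-01,  9.75920553e-01, -1.01354959e-03, -4.36320273e-04]), 'force': array([ 0.02909914, -0.1574901 , -0.98746905]), 'ft_torque': array([ 0.0283869 ,  0.04135033, -0.01510146]), 'gripper_force': 0.0, 'finger_gap': 1.0024129762972191}
top 406.4025646520532 [0.38465225 0.00896829 1.29709964] [ 0.13840889  0.01017149 -0.99032294]
side 470.7559408461516 [ 1.59422147 -0.27068356  1.02868382] [-0.72927543  0.20953708 -0.65134597]
```

View pics/top0.png

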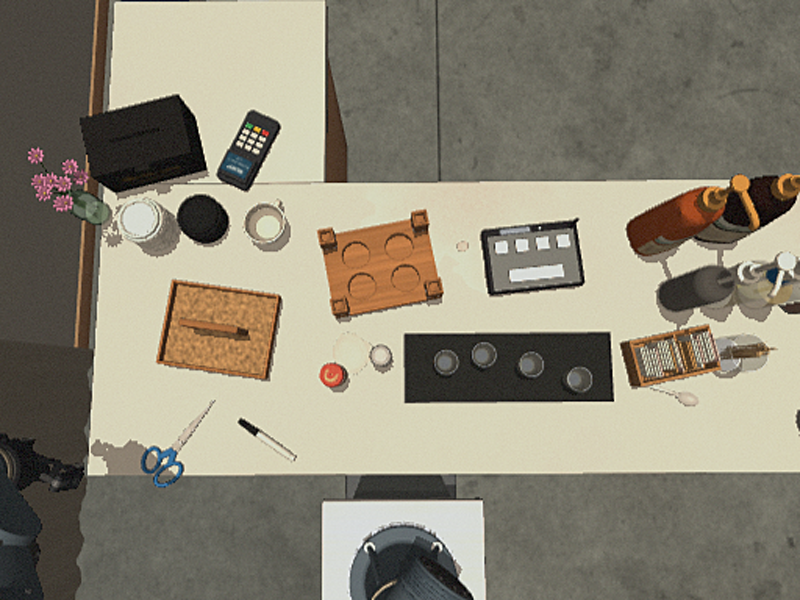

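View pics/side0.png

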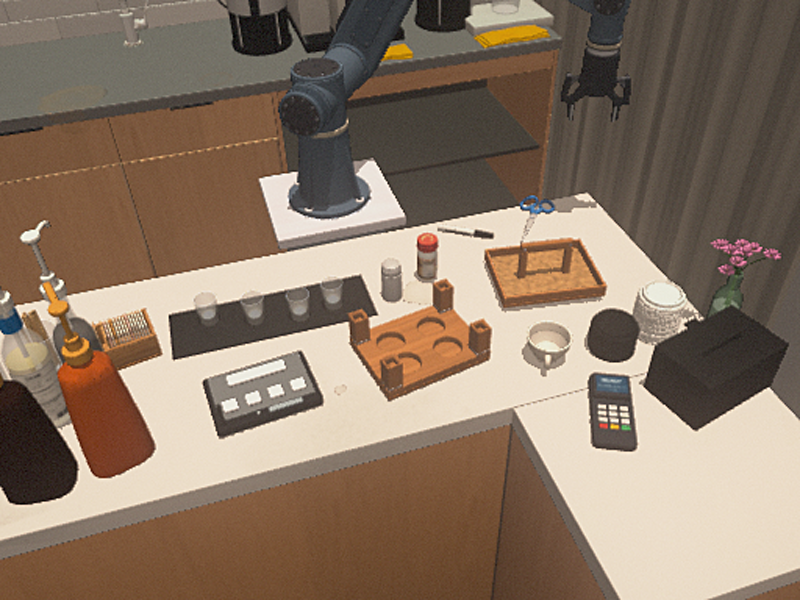

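The top view shows four glasses on the black mat at about (446,362), (484,354), (530,364) and (578,379). The cocoa shaker is at (380,355), the red-lidded jar at (333,375), the board at (380,262), the carrier at (220,330), the pager at (533,257) and the cup at (266,224). Next I'll measure these.

```bash
cat >> h.py <<'E'
def reg(p,u0,u1,v0,v1,z0,z1):
    "points of top cloud in 800x600-picture window and height band"
    k=1.5625; q=p[int(v0/k):int(v1/k),int(u0/k):int(u1/k)].reshape(-1,3)
    return q[(q[:,2]>z0)&(q[:,2]<z1)]
def rect(q):
    r=cv2.minAreaRect((q[:,:2]*1000).astype(np.float32)); return r
def circ(q):
    from scipy.optimize import least_squares
    (x,y),r=cv2.minEnclosingCircle((q[:,:2]*1000).astype(np.float32)); return x,y,r
E
python3 - <<'E'
from h import *
P={}
for n in('top','side'):
    s=dict(np.load(f'{n}0.npz')); P[n]=cloud(s)
p=P['top']
print('counter z',np.nanmedian(reg(p,300,320,400,450,-1,1)[:,2]))
for nm,w in dict(g0=(428,462,345,380),g1=(468,502,338,372),g2=(513,548,347,382),g3=(560,598,362,398)).items():
    q=reg(p,*w,0.03,0.09); print(nm,len(q),q[:,2].max() if len(q) else 0, circ(q) if len(q)>3 else '')
for nm,w,z in (('cocoa',(365,398,335,375),(.08,.11)),('cinn',(315,350,355,395),(.09,.12))):
    q=reg(p,*w,*z); print(nm,len(q),np.median(q[:,2]),circ(q),q.mean(0))
for i,w in enumerate([(310,340,220,255),(405,432,205,235),(325,352,285,320),(420,446,272,305)]):
    q=reg(p,*w,.078,.1); print('post',i,len(q),np.median(q[:,2]),rect(q),q.mean(0))
q=reg(p,150,290,270,390,.032,.05); print('rim',rect(q),np.median(q[:,2]))
q=reg(p,150,290,270,390,.09,.13); print('bar',rect(q),np.median(q[:,2]),len(q))
q=reg(p,150,290,270,390,.006,.03); print('floor',np.median(q[:,2]))
q=reg(p,470,590,210,300,.02,.05); print('pager',rect(q),np.median(q[:,2]))
q=reg(p,240,295,195,255,.04,.07); print('cup',circ(q))
# world cloud merge glasses from side
q=P['side'].reshape(-1,3)
t=P['top'].reshape(-1,3)
# glass side view
for nm,w in dict(g3=(190,222,288,325),g2=(236,268,288,325),g1=(284,313,284,320),g0=(318,346,275,310)).items():
    a=reg(P['side'],*w,.03,.08); print(nm,len(a),circ(a) if len(a)>3 else '',a.mean(0) if len(a) else '')
E
python3 - <<'E'
from h import *
s=dict(np.load('top0.npz'));im=s['img'][...,::-1]
a=cv2.resize(im[205:260,262:394],None,fx=6,fy=6,interpolation=cv2.INTER_CUBIC)
b=cv2.resize(im[132:192,302:378],None,fx=4,fy=4,interpolation=cv2.INTER_CUBIC)
o=np.zeros((600,800,3),np.uint8);o[:330,:792]=a;o[340:580,:304]=b
cv2.imwrite('pics/crop.png',o)
E
```

```text
counter z 2.9743005209241095e-05
g0 88 0.06671136780377918 (421.2435607910156, -85.31455993652344, 23.85525894165039)
g1 92 0.06606975030757473 (435.02044677734375, -158.59246826171875, 23.888763427734375)
g2 114 0.06902790334202205 (415.9386291503906, -249.98403930664062, 24.110998153686523)
g3 121 0.06476982220580371 (386.87359619140625, -341.33489990234375, 23.9847412109375)
cocoa 145 0.08983517948534803 (432.9965515136719, 41.371952056884766, 20.376678466796875) [0.43308786 0.04140233 0.08957743]
cinn 191 0.10601039901077317 (397.1768493652344, 132.14047241210938, 22.335195541381836) [0.39735138 0.13145035 0.1055075 ]
post 0 74 0.08596215345627795 ((666.3873901367188, 147.39500427246094), (31.90251922607422, 29.065710067749023), 11.041772842407227) [0.66622566 0.14768512 0.08562789]
post 1 74 0.08611316856908491 ((701.1769409179688, -36.767059326171875), (30.010517120361328, 30.328670501708984), 9.621848106384277) [ 0.70129325 -0.03698124  0.08600052]
post 2 69 0.08639675099158665 ((530.782470703125, 121.7877426147461), (29.735157012939453, 30.103527069091797), 11.168159484863281
[... 401 characters left out ...]
14.301737785339355), 81.42862701416016) 0.10722882737943107 190
floor 0.02106476243654897
pager ((634.8491821289062, -267.4732666015625), (135.78990173339844, 195.7818603515625), 5.612937927246094) 0.02771304788921996
cup (706.9832153320312, 271.0828552246094, 48.735572814941406)
g3 210 (384.8309631347656, -341.60125732421875, 28.236610412597656) [ 0.38777893 -0.34293264  0.04980864]
g2 207 (416.12841796875, -252.69505310058594, 27.824914932250977) [ 0.41577131 -0.25068946  0.04886433]
g1 204 (434.6163024902344, -161.6248016357422, 27.03780746459961) [ 0.43513958 -0.16034027  0.04853572]
g0 198 (419.35711669921875, -91.49456787109375, 29.805007934570312) [ 0.42180735 -0.08650108  0.04906582]
```

View pics/crop.png

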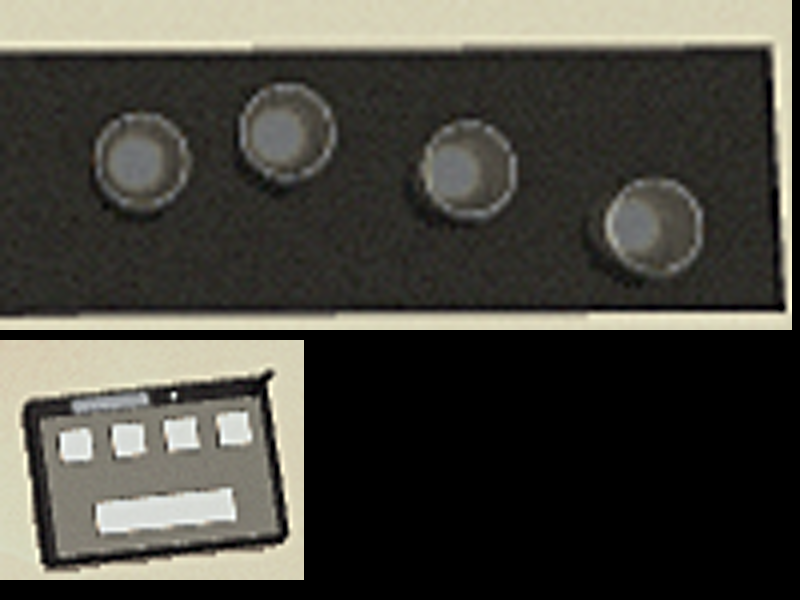

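The crop confirms four upright glasses, with the pager's aerial at its far right. The depth fits agree with the stated dimensions. I'll write a locator and a move planner.

```bash
cat >> h.py <<'E'
def board(p):
    "board centre (mm) and yaw (deg) from the post tops"
    m=((p[...,2]>.079)&(p[...,2]<.092)&(p[...,0]>.45)&(p[...,1]>-.2)&(p[...,1]<.25)).astype(np.uint8)
    n,l=cv2.connectedComponents(m); cs=[]
    for i in range(1,n):
        q=p[l==i]
        if 35<len(q)<130: cs.append(q[:,:2].mean(0)*1000)
    cs=np.array(cs)
    if len(cs)!=4: print('posts?',cs.round()); return None
    c=cs.mean(0); d=cs-c; o=d[np.argsort(np.arctan2(d[:,1],d[:,0]))]
    a=[]
    for i in range(4):
        e=o[(i+1)%4]-o[i]; L=np.hypot(*e); b=np.degrees(np.arctan2(e[1],e[0]))
        a.append((b-(90 if L>163 else 0)+90)%180-90)
    return c,float(np.median(a)),[round(float(np.hypot(*(o[(i+1)%4]-o[i])))) for i in range(4)]
def carrier(p,x0=.3,x1=.7,y0=.2,y1=.5):
    m=(p[...,0]>x0)&(p[...,0]<x1)&(p[...,1]>y0)&(p[...,1]<y1)
    return rect(p[m&(p[...,2]>.034)&(p[...,2]<.046)]), rect(p[m&(p[...,2]>.1)&(p[...,2]<.116)])
def glasses(p):
    m=((p[...,2]>.04)&(p[...,2]<.077)&(p[...,0]>.33)&(p[...,0]<.5)&(p[...,1]>-.42)&(p[...,1]<-.03)).astype(np.uint8)
    n,l=cv2.connectedComponents(m)
    return [np.round(circ(p[l==i]),1) for i in range(1,n) if (l==i).sum()>25]
def plan(targets,start=None):
    "targets: (name,x,y,z mm,yaw deg of tool y); prints turn & shift in tool axes, chained, each from the previous target"
    if start is None:
        s=readout.sense(); Rc=R.from_quat(s['tool_rot']); pc=s['tcp_pos']*1000
    for nm,x,y,z,yaw in targets:
        best=None
        for k in(0,180):
            a=np.radians(yaw+k); ty=np.array([np.cos(a),np.sin(a),0]); tz=np.array([0,0,-1.]); tx=np.cross(ty,tz)
            Rt=R.from_matrix(np.stack([tx,ty,tz],1)); rv=(Rc.inv()*Rt).as_rotvec(degrees=True)
            if best is None or np.linalg.norm(rv)<np.linalg.norm(best[0]): best=(rv,Rt)
        sh=Rc.inv().apply(np.array([x,y,z])-pc); print(nm,'turn',best[0].round(2),'shift',sh.round(1))
        Rc,pc=best[1],np.array([x,y,z],float)
def well(b,i):
    c,a=b[0],np.radians(b[1]); w=[(33,45),(33,-45),(-33,45),(-33,-45)][i]
    return c+np.array([np.cos(a)*w[0]-np.sin(a)*w[1],np.sin(a)*w[0]+np.cos(a)*w[1]])
def st():
    s=readout.sense(); print('t',round(s['t'],2),'tcp',(s['tcp_pos']*1000).round(1),'gap',round(s['finger_gap'],3),'gf',round(s['gripper_force'],1),'f',np.round(s['force'],1),'q',np.round(s['q'],2))
E
python3 - <<'E'
from h import *
p=cloud(snap('top')); b=board(p); print(b, carrier(p), glasses(p))
q=reg(p,408,428,342,398,-.01,.05);print('mat z',np.median(q[:,2]))
print([well(b,i).round() for i in range(4)])
plan([('over g0',421.2,-85.3,150,64.8),('down',421.2,-85.3,52,64.8),('up',421.2,-85.3,150,64.8)])
E
```

```text
(array([616.24339071,  42.48351452]), 10.855992479748437, [137, 188, 137, 188]) (((551.908203125, 375.312744140625), (259.5059509277344, 305.53900146484375), 86.47381591796875), ((568.3038940429688, 426.9031982421875), (284.32415771484375, 82.95685577392578), 37.612003326416016)) [array([ 435.1, -158.5,   23.7]), array([421.3, -85.4,  23.9]), array([ 416.5, -249.9,   24.3]), array([ 387.1, -341.5,   24.3])]
mat z 0.0009298328234292191
[array([640.,  93.]), array([657.,   5.]), array([575.,  80.]), array([592.,  -8.])]
over g0 turn [-0.1  -0.02  0.  ] shift [-417.6 -522.2  106.3]
down turn [0. 0. 0.] shift [ 0.  0. 98.]
up turn [0. 0. 0.] shift [  0.   0. -98.]
```

Request:
move_arm([
  [0, 0, 0, -35, -44, 4, 0],
  [0, 0, 0, -63, -78, 8, 0],
  [0, 0, 0, -91, -113, 14, 0],
  [0, 0, 0, -119, -148, 20, 0],
  [0, 0, 0, -147, -183, 26, 0],
  [0, 0, 0, -172, -214, 32, 0],
  [0, 0, 0, -197, -245, 38, 0],
  [0, 0, 0, -222, -277, 44, 0],
  [0, 0, 0, -247, -308, 50, 0],
  [0, 0, 0, -270, -336, 56, 0],
  [0, 0, 0, -290, -361, 62, 0],
  [0, 0, 0, -290, -361, 62, 0],
])

```text
t: 1.15
tcp_pos: [0.3763, 0.1109, 0.1937]
tool_rot: [0.221, 0.975, -0.001, 0.0]
force: [0.9, 0.2, -0.4]
finger_gap: 0.999
gripper_force: 0.0
```

Request:
move_arm([
  [0, 0, 0, -24, -30, 10, 0],
  [0, 0, 0, -48, -60, 20, 0],
  [0, 0, 0, -72, -90, 30, 0],
  [0, 0, 0, -96, -120, 36, 0],
  [0, 0, 0, -115, -144, 40, 0],
  [0, 0, 0, -127.6, -161, 44, 0],
  [0, 0, 0, -127.6, -161, 44, 0],
  [0, 0, 0, -127.6, -161, 44, 0],
])

```text
t: 1.82
tcp_pos: [0.4218, -0.0852, 0.15]
tool_rot: [0.219, 0.976, 0.0, -0.0]
force: [0.9, 0.6, 0.3]
finger_gap: 1.0
gripper_force: 0.0
```

```bash
python3 - <<'E'
from h import *
st(); print(glasses(cloud(snap('top'))))
plan([('over g0',421.2,-85.3,150,64.8),('down',421.2,-85.3,52,64.8)])
E
```

```text
t 1.82 tcp [421.8 -85.2 150. ] gap 1.0 gf 0.0 f [0.9 0.6 0.3] q [-0.46  0.46  2.01  0.    0.67 -1.59]
[array([ 415.9, -249.9,   24.1]), array([ 387.2, -341.2,   23.9])]
over g0 turn [ 0.02 -0.1  -0.05] shift [-0.6 -1.1  0.1]
down turn [0. 0. 0.] shift [ 0.  0. 98.]
```

Request:
move_arm([
  [0, 0, 0, 0, -1, 25, 0],
  [0, 0, 0, 0, -1, 50, 0],
  [0, 0, 0, 0, -1, 75, 0],
  [0, 0, 0, 0, -1, 90, 0],
  [0, 0, 0, 0, -1, 98, 0],
  [0, 0, 0, 0, -1, 98, 0],
  [0, 0, 0, 0, -1, 98, 0.5],
  [0, 0, 0, 0, -1, 98, 0.9],
  [0, 0, 0, 0, -1, 98, 0.9],
  [0, 0, 0, 0, -1, 98, 0.9],
  [0, 0, 0, 0, -1, 98, 0.9],
  [0, 0, 0, 0, -1, 98, 0.9],
], squeeze=40)

```text
t: 2.87
tcp_pos: [0.422, -0.0859, 0.0536]
tool_rot: [0.218, 0.976, -0.0, 0.001]
force: [-0.4, 0.1, 5.3]
finger_gap: 0.524
gripper_force: 40.0
```

Request:
move_arm([
  [0, 0, 0, 0, 0, 0, 0.9],
  [0, 0, 0, 0, 0, 0, 0.9],
  [0, 0, 0, 0, 0, -10, 0.9],
  [0, 0, 0, 0, 0, -30, 0.9],
  [0, 0, 0, 0, 0, -60, 0.9],
  [0, 0, 0, 0, 0, -90, 0.9],
  [0, 0, 0, 0, 0, -98, 0.9],
  [0, 0, 0, 0, 0, -98, 0.9],
])

```text
t: 3.53
tcp_pos: [0.4226, -0.0862, 0.1528]
tool_rot: [0.218, 0.976, -0.001, 0.003]
force: [1.3, -0.7, -1.1]
finger_gap: 0.527
gripper_force: 41.0
```

```bash
python3 - <<'E'
from h import *
st(); b=(np.array([616.2,42.5]),10.8)
w=well(b,2); print(w); plan([('over',*w,150,100.8),('down',*w,64,100.8)])
s=snap('side'); u,v=proj(s,[.42,-.085,.12]); print(u,v)
c=s['img'][int(v)-50:int(v)+60,int(u)-60:int(u)+60][...,::-1]; cv2.imwrite('pics/g0.png',cv2.resize(c,None,fx=4,fy=4,interpolation=cv2.INTER_CUBIC))
E
```

```text
t 3.53 tcp [422.6 -86.2 152.8] gap 0.527 gf 41.0 f [ 1.3 -0.7 -1.1] q [-0.46  0.46  2.01 -0.    0.67 -1.59]
[575.35236157  80.5193429 ]
over turn [ -0.13   0.37 -36.  ] shift [-67.2 215.8   3.2]
down turn [0. 0. 0.] shift [ 0.  0. 86.]
210.40380991129007 166.15649865349687
```

View pics/g0.png

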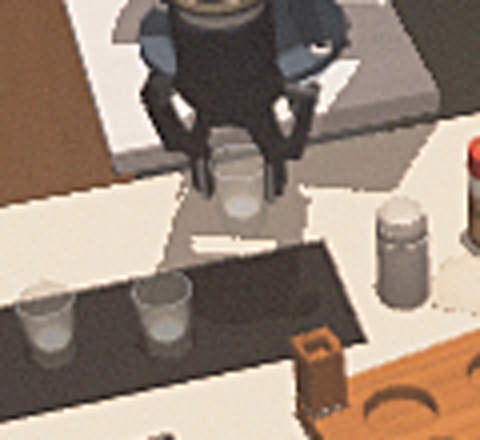

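The side crop shows glass0 held upright between the fingers at about (238,185).

Request:
move_arm([
  [0, 0, -4, -8, 25, -10, 0.9],
  [0, 0, -10, -18, 58, -10, 0.9],
  [0, 0, -16, -30, 95, -10, 0.9],
  [0, 0, -22, -42, 133, -8, 0.9],
  [0, 0, -28, -53, 170, -5, 0.9],
  [0, 0, -33, -62, 200, 0, 0.9],
  [0, 0, -36, -67, 215, 3, 0.9],
  [0, 0, -36, -67, 215.5, 3, 0.9],
  [0, 0, -36, -67, 215.5, 3, 0.9],
  [0, 0, -36, -67, 215.5, 3, 0.9],
])

```text
t: 4.42
tcp_pos: [0.5718, 0.0805, 0.1457]
tool_rot: [-0.094, 0.996, 0.0, -0.002]
force: [0.1, -0.5, -1.4]
finger_gap: 0.529
gripper_force: 41.2
```

```bash
python3 - <<'E'
from h import *
st(); p=cloud(snap('top')); print(board(p))
b=(np.array([616.2,42.5]),10.8)
w=well(b,2); plan([('over',*w,150,100.8),('down',*w,64,100.8),('up',*w,150,100.8),('g1',435.1,-158.5,150,100.8)])
E
```

```text
t 4.42 tcp [571.8  80.5 145.7] gap 0.529 gf 41.2 f [ 0.1 -0.5 -1.4] q [-0.05  0.61  1.65 -0.    0.88 -1.81]
posts? [[701. -37.]
 [567. -63.]]
None
over turn [ 0.03 -0.2  -0.09] shift [-3.4 -0.2 -3.8]
down turn [0. 0. 0.] shift [ 0.  0. 86.]
up turn [0. 0. 0.] shift [  0.   0. -86.]
g1 turn [0. 0. 0.] shift [ 182.6 -208.5    0. ]
```

Request:
move_arm([
  [0, 0, 0, -3, 0, 15, 0.9],
  [0, 0, 0, -3, 0, 40, 0.9],
  [0, 0, 0, -3, 0, 62, 0.9],
  [0, 0, 0, -3, 0, 74, 0.9],
  [0, 0, 0, -3, 0, 80, 0.9],
  [0, 0, 0, -3, 0, 82, 0.9],
  [0, 0, 0, -3, 0, 82, 0.9],
  [0, 0, 0, -3, 0, 82, 0.9],
])

```text
t: 5.13
tcp_pos: [0.5772, 0.0813, 0.0663]
tool_rot: [-0.094, 0.996, -0.0, 0.001]
force: [-0.4, -0.5, -0.7]
finger_gap: 0.529
gripper_force: 41.2
```

```bash
python3 - <<'E'
from h import *
st()
E
```

```text
t 5.13 tcp [577.2  81.3  66.3] gap 0.529 gf 41.2 f [-0.4 -0.5 -0.7] q [-0.05  0.74  1.67  0.    0.72 -1.81]
```

Request:
move_arm([
  [0, 0, 0, 0, 0, 2, 0.9],
  [0, 0, 0, 0, 0, 2, 0.9],
  [0, 0, 0, 0, 0, 2, 0.3],
  [0, 0, 0, 0, 0, 2, 0.25],
  [0, 0, 0, 0, 0, 2, 0.25],
  [0, 0, 0, 0, 0, 0, 0.25],
  [0, 0, 0, 0, 0, -20, 0.25],
  [0, 0, 0, 0, 0, -50, 0.25],
  [0, 0, 0, 0, 0, -84, 0.2],
  [0, 0, 0, 0, 0, -84, 0.0],
])

```text
t: 5.97
tcp_pos: [0.5804, 0.0815, 0.1551]
tool_rot: [-0.094, 0.996, -0.001, 0.006]
force: [1.0, 1.0, 0.2]
finger_gap: 0.919
gripper_force: 0.0
```

Request:
move_arm([
  [0, 0, 0, 20, -23, 0, 0],
  [0, 0, 0, 44, -50, 0, 0],
  [0, 0, 0, 70, -80, 0, 0],
  [0, 0, 0, 96, -110, 0, 0],
  [0, 0, 0, 122, -140, 0, 0],
  [0, 0, 0, 148, -168, 0, 0],
  [0, 0, 0, 170, -194, 0, 0],
  [0, 0, 0, 182, -208, 0, 0],
  [0, 0, 0, 182, -208, 0, 0],
  [0, 0, 0, 182, -208, 0, 0],
  [0, 0, 0, 182, -208, 0, 0],
])

```text
t: 6.88
tcp_pos: [0.4369, -0.1565, 0.1493]
tool_rot: [-0.094, 0.996, 0.0, 0.0]
force: [-0.3, -0.1, -0.0]
finger_gap: 0.999
gripper_force: 0.0
```

```bash
python3 - <<'E'
from h import *
st(); s=snap('top'); p=cloud(s); print(board(p),glasses(p))
plan([('down',435.1,-158.5,52,100.8)])
c=s['img'][120:220,190:340][...,::-1]; cv2.imwrite('pics/w2.png',cv2.resize(c,None,fx=4,fy=4,interpolation=cv2.INTER_CUBIC))
E
```

```text
t 6.88 tcp [ 436.9 -156.5  149.3] gap 0.999 gf 0.0 f [-0.3 -0.1 -0. ] q [-0.59  0.5   1.93  0.    0.72 -2.35]
(array([616.15087517,  42.53623426]), 10.775817263695124, [138, 188, 138, 187]) [array([ 386.9, -341.5,   24.1])]
down turn [0.01 0.01 0.05] shift [ 2.4 -2.  97.3]
```

View pics/w2.png

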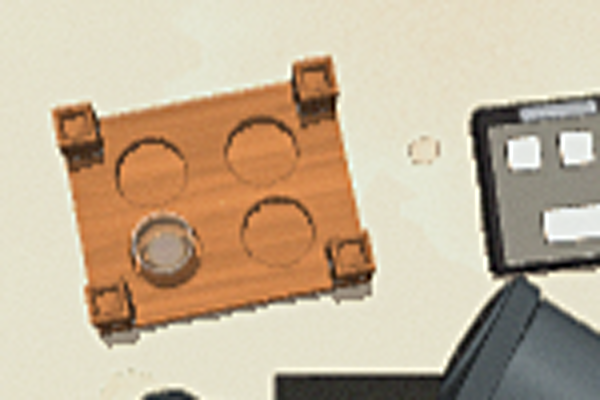

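Glass0 stands in well 2 (crop (165,245)), and the board has not moved.

Request:
move_arm([
  [0, 0, 0, 2.4, -2, 20, 0],
  [0, 0, 0, 2.4, -2, 45, 0],
  [0, 0, 0, 2.4, -2, 70, 0],
  [0, 0, 0, 2.4, -2, 88, 0],
  [0, 0, 0, 2.4, -2, 97, 0],
  [0, 0, 0, 2.4, -2, 97, 0],
  [0, 0, 0, 2.4, -2, 97, 0.5],
  [0, 0, 0, 2.4, -2, 97, 0.9],
  [0, 0, 0, 2.4, -2, 97, 0.9],
  [0, 0, 0, 2.4, -2, 97, 0.9],
  [0, 0, 0, 2.4, -2, 97, 0.9],
  [0, 0, 0, 2.4, -2, 97, 0.9],
])

```text
t: 7.93
tcp_pos: [0.4354, -0.1596, 0.0537]
tool_rot: [-0.094, 0.996, -0.001, 0.001]
force: [-0.8, 1.3, 5.3]
finger_gap: 0.533
gripper_force: 40.1
```

Request:
move_arm([
  [0, 0, 0, 0, 0, 0, 0.9],
  [0, 0, 0, 0, 0, 0, 0.9],
  [0, 0, 0, 0, 0, -10, 0.9],
  [0, 0, 0, 0, 0, -30, 0.9],
  [0, 0, 0, 0, 0, -60, 0.9],
  [0, 0, 0, 0, 0, -90, 0.9],
  [0, 0, 0, 0, 0, -98, 0.9],
  [0, 0, 0, 0, 0, -98, 0.9],
  [0, 0, 0, 0, 0, -98, 0.9],
])

```text
t: 8.68
tcp_pos: [0.4347, -0.1593, 0.1508]
tool_rot: [-0.094, 0.996, -0.0, 0.001]
force: [-0.6, -0.3, -0.4]
finger_gap: 0.527
gripper_force: 41.1
```

```bash
python3 - <<'E'
from h import *
st(); b=(np.array([616.2,42.5]),10.8)
w=well(b,3); print(w); plan([('over',*w,150,100.8),('down',*w,64,100.8)])
E
```

```text
t 8.68 tcp [ 434.7 -159.3  150.8] gap 0.527 gf 41.1 f [-0.6 -0.3 -0.4] q [-0.59  0.49  1.93 -0.    0.72 -2.35]
[592.21667988  -7.88650966]
over turn [-0.06  0.06 -0.  ] shift [-183.1  119.3    0.9]
down turn [0. 0. 0.] shift [ 0.  0. 86.]
```

Request:
move_arm([
  [0, 0, 0, -20, 13, -3, 0.9],
  [0, 0, 0, -48, 31, -5, 0.9],
  [0, 0, 0, -80, 52, -5, 0.9],
  [0, 0, 0, -112, 73, -5, 0.9],
  [0, 0, 0, -143, 93, -3, 0.9],
  [0, 0, 0, -168, 109, 0, 0.9],
  [0, 0, 0, -181, 118, 0, 0.9],
  [0, 0, 0, -183, 119.3, 0, 0.9],
  [0, 0, 0, -183, 119.3, 0, 0.9],
  [0, 0, 0, -183, 119.3, 0, 0.9],
])

```text
t: 9.52
tcp_pos: [0.5905, -0.008, 0.1487]
tool_rot: [-0.094, 0.996, 0.0, -0.002]
force: [-0.5, -0.5, -0.9]
finger_gap: 0.529
gripper_force: 41.1
```

Request:
move_arm([
  [0, 0, 0, 0, 0, 15, 0.9],
  [0, 0, 0, 0, 0, 40, 0.9],
  [0, 0, 0, 0, 0, 62, 0.9],
  [0, 0, 0, 0, 0, 76, 0.9],
  [0, 0, 0, 0, 0, 82, 0.9],
  [0, 0, 0, 0, 0, 85, 0.9],
  [0, 0, 0, 0, 0, 86, 0.9],
  [0, 0, 0, 0, 0, 86, 0.9],
  [0, 0, 0, 0, 0, 86, 0.9],
])

```text
t: 10.27
tcp_pos: [0.5924, -0.0086, 0.0652]
tool_rot: [-0.094, 0.996, -0.0, 0.001]
force: [-0.7, 0.1, -0.4]
finger_gap: 0.531
gripper_force: 41.1
```

```bash
python3 - <<'E'
from h import *
st(); plan([('t',592.2,-7.9,64,100.8),('up',592.2,-7.9,150,100.8),('g2',416.2,-249.9,150,100.8)])
E
```

```text
t 10.27 tcp [592.4  -8.6  65.2] gap 0.531 gf 41.1 f [-0.7  0.1 -0.4] q [-0.2   0.75  1.65 -0.    0.74 -1.96]
t turn [-0.04  0.07 -0.05] shift [0.1 0.7 1.2]
up turn [0. 0. 0.] shift [  0.   0. -86.]
g2 turn [0. 0. 0.] shift [ 218.2 -204.7    0. ]
```

Request:
move_arm([
  [0, 0, 0, 0, 0, 1, 0.9],
  [0, 0, 0, 0, 0, 1, 0.9],
  [0, 0, 0, 0, 0, 1, 0.3],
  [0, 0, 0, 0, 0, 1, 0.25],
  [0, 0, 0, 0, 0, 1, 0.25],
  [0, 0, 0, 0, 0, 0, 0.25],
  [0, 0, 0, 0, 0, -20, 0.25],
  [0, 0, 0, 0, 0, -50, 0.25],
  [0, 0, 0, 0, 0, -85, 0.2],
  [0, 0, 0, 0, 0, -85, 0.0],
])

```text
t: 11.1
tcp_pos: [0.5962, -0.0084, 0.1552]
tool_rot: [-0.094, 0.996, -0.002, 0.006]
force: [1.1, -0.2, 0.2]
finger_gap: 0.915
gripper_force: 0.0
```

Request:
move_arm([
  [0, 0, 0, 22, -20, 0, 0],
  [0, 0, 0, 50, -46, 0, 0],
  [0, 0, 0, 78, -73, 0, 0],
  [0, 0, 0, 107, -100, 0, 0],
  [0, 0, 0, 136, -127, 0, 0],
  [0, 0, 0, 165, -154, 0, 0],
  [0, 0, 0, 192, -180, 0, 0],
  [0, 0, 0, 212, -199, 0, 0],
  [0, 0, 0, 218, -205, 0, 0],
  [0, 0, 0, 218, -205, 0, 0],
  [0, 0, 0, 218, -205, 0, 0],
])

```text
t: 12.02
tcp_pos: [0.4165, -0.2499, 0.1492]
tool_rot: [-0.093, 0.996, 0.0, 0.0]
force: [-0.2, -0.2, 0.1]
finger_gap: 0.999
gripper_force: 0.0
```

```bash
python3 - <<'E'
from h import *
st(); s=snap('top'); p=cloud(s); print(board(p),glasses(p))
b=(np.array([616.2,42.5]),10.8)
for i in range(4):
    w=well(b,i); m=np.hypot(p[...,0]*1000-w[0],p[...,1]*1000-w[1])<40; m&=(p[...,2]>.06)&(p[...,2]<.078); print(i,m.sum(),circ(p[m]) if m.sum()>9 else '')
plan([('down',416.2,-249.9,52,100.8)])
E
```

```text
t 12.02 tcp [ 416.5 -249.9  149.2] gap 0.999 gf 0.0 f [-0.2 -0.2  0.1] q [-0.77  0.52  1.88  0.    0.75 -2.53]
(array([616.43542906,  42.64582625]), 10.778382597099245, [138, 187, 138, 188]) []
0 0 
1 0 
2 55 (577.5565795898438, 80.76266479492188, 23.797626495361328)
3 57 (592.7020263671875, -7.362598419189453, 23.98103904724121)
down turn [0.04 0.   0.01] shift [ 0.7 -0.6 97.2]
```

Two glasses are in their wells. On to g2, which goes to well 1.

Request:
move_arm([
  [0, 0, 0, 0.7, -0.6, 20, 0],
  [0, 0, 0, 0.7, -0.6, 45, 0],
  [0, 0, 0, 0.7, -0.6, 70, 0],
  [0, 0, 0, 0.7, -0.6, 88, 0],
  [0, 0, 0, 0.7, -0.6, 97, 0],
  [0, 0, 0, 0.7, -0.6, 97, 0],
  [0, 0, 0, 0.7, -0.6, 97, 0.5],
  [0, 0, 0, 0.7, -0.6, 97, 0.9],
  [0, 0, 0, 0.7, -0.6, 97, 0.9],
  [0, 0, 0, 0.7, -0.6, 97, 0.9],
  [0, 0, 0, 0.7, -0.6, 97, 0.9],
  [0, 0, 0, 0.7, -0.6, 97, 0.9],
])

```text
t: 13.07
tcp_pos: [0.4164, -0.2511, 0.0537]
tool_rot: [-0.094, 0.996, -0.001, 0.001]
force: [0.2, 2.4, 6.8]
finger_gap: 0.532
gripper_force: 40.3
```

Request:
move_arm([
  [0, 0, 0, 0, 0, 0, 0.9],
  [0, 0, 0, 0, 0, 0, 0.9],
  [0, 0, 0, 0, 0, -10, 0.9],
  [0, 0, 0, 0, 0, -30, 0.9],
  [0, 0, 0, 0, 0, -60, 0.9],
  [0, 0, 0, 0, 0, -90, 0.9],
  [0, 0, 0, 0, 0, -98, 0.9],
  [0, 0, 0, 0, 0, -98, 0.9],
  [0, 0, 0, 0, 0, -98, 0.9],
])

```text
t: 13.82
tcp_pos: [0.4158, -0.2508, 0.1508]
tool_rot: [-0.094, 0.996, -0.0, 0.0]
force: [0.2, 0.2, -0.1]
finger_gap: 0.532
gripper_force: 41.1
```

```bash
python3 - <<'E'
from h import *
st(); b=(np.array([616.3,42.6]),10.8)
w=well(b,1); print(w); plan([('over',*w,150,100.8),('down',*w,64,100.8)])
E
```

```text
t 13.82 tcp [ 415.8 -250.8  150.8] gap 0.532 gf 41.1 f [ 0.2  0.2 -0.1] q [-0.77  0.51  1.88 -0.    0.75 -2.53]
[657.14763843   4.5806571 ]
over turn [-0.06  0.04 -0.  ] shift [-284.9  205.7    0.7]
down turn [0. 0. 0.] shift [ 0.  0. 86.]
```

Request:
move_arm([
  [0, 0, 0, -20, 14, -8, 0.9],
  [0, 0, 0, -46, 33, -12, 0.9],
  [0, 0, 0, -74, 53, -15, 0.9],
  [0, 0, 0, -104, 75, -15, 0.9],
  [0, 0, 0, -134, 97, -15, 0.9],
  [0, 0, 0, -164, 118, -15, 0.9],
  [0, 0, 0, -194, 140, -15, 0.9],
  [0, 0, 0, -224, 162, -15, 0.9],
  [0, 0, 0, -252, 182, -10, 0.9],
  [0, 0, 0, -274, 198, -5, 0.9],
  [0, 0, 0, -284, 205, 0, 0.9],
  [0, 0, 0, -285, 205.7, 0, 0.9],
])

```text
t: 14.82
tcp_pos: [0.6569, 0.0068, 0.1468]
tool_rot: [-0.096, 0.995, 0.001, -0.002]
force: [-0.5, -0.4, -1.6]
finger_gap: 0.532
gripper_force: 41.1
```

Request:
move_arm([
  [0, 0, 0, 0, 0, 0, 0.9],
  [0, 0, 0, 0, 0, 0, 0.9],
  [0, 0, 0, 0, 0, 15, 0.9],
  [0, 0, 0, 0, 0, 40, 0.9],
  [0, 0, 0, 0, 0, 62, 0.9],
  [0, 0, 0, 0, 0, 76, 0.9],
  [0, 0, 0, 0, 0, 82, 0.9],
  [0, 0, 0, 0, 0, 85, 0.9],
  [0, 0, 0, 0, 0, 86, 0.9],
  [0, 0, 0, 0, 0, 86, 0.9],
  [0, 0, 0, 0, 0, 86, 0.9],
])

```text
t: 15.73
tcp_pos: [0.6581, 0.0045, 0.0654]
tool_rot: [-0.094, 0.996, -0.0, 0.001]
force: [0.1, 0.2, -0.4]
finger_gap: 0.533
gripper_force: 41.1
```

```bash
python3 - <<'E'
from h import *
st(); plan([('t',657.1,4.6,64,100.8),('up',657.1,4.6,150,100.8),('g3',387,-341.4,150,80.8)])
E
```

```text
t 15.73 tcp [658.1   4.5  65.4] gap 0.533 gf 41.1 f [ 0.1  0.2 -0.4] q [-0.16  0.81  1.47 -0.    0.86 -1.92]
t turn [-0.05  0.12 -0.  ] shift [0.9 0.3 1.4]
up turn [0. 0. 0.] shift [  0.   0. -86.]
g3 turn [ 0.  0. 20.] shift [ 330.1 -289.3    0. ]
```

Request:
move_arm([
  [0, 0, 0, 0, 0, 1, 0.9],
  [0, 0, 0, 0, 0, 1, 0.9],
  [0, 0, 0, 0, 0, 1, 0.3],
  [0, 0, 0, 0, 0, 1, 0.25],
  [0, 0, 0, 0, 0, 1, 0.25],
  [0, 0, 0, 0, 0, 0, 0.25],
  [0, 0, 0, 0, 0, -20, 0.25],
  [0, 0, 0, 0, 0, -50, 0.25],
  [0, 0, 0, 0, 0, -85, 0.2],
  [0, 0, 0, 0, 0, -85, 0.0],
])

```text
t: 16.57
tcp_pos: [0.6615, 0.0042, 0.1561]
tool_rot: [-0.094, 0.996, -0.002, 0.006]
force: [1.6, 0.1, 0.3]
finger_gap: 0.923
gripper_force: 0.0
```

Request:
move_arm([
  [0, 0, 0, 26, -23, -10, 0],
  [0, 0, 2, 54, -47, -10, 0],
  [0, 0, 4, 82, -72, -10, 0],
  [0, 0, 6, 110, -96, -10, 0],
  [0, 0, 8, 140, -123, -10, 0],
  [0, 0, 10, 170, -149, -10, 0],
  [0, 0, 12, 200, -175, -10, 0],
  [0, 0, 14, 230, -202, -10, 0],
  [0, 0, 16, 260, -228, -10, 0],
  [0, 0, 18, 290, -254, -5, 0],
  [0, 0, 20, 316, -277, 0, 0],
  [0, 0, 20, 330, -289.3, 0, 0],
])

```text
t: 17.57
tcp_pos: [0.3851, -0.3442, 0.1488]
tool_rot: [0.082, 0.997, -0.0, -0.0]
force: [-0.1, -0.5, -0.1]
finger_gap: 1.0
gripper_force: 0.0
```

Request:
move_arm([
  [0, 0, 0, 0, 0, 0, 0],
  [0, 0, 0, 0, 0, 0, 0],
])

```text
t: 17.73
tcp_pos: [0.3868, -0.3422, 0.1492]
tool_rot: [0.082, 0.997, 0.0, 0.0]
force: [0.5, -0.2, 0.2]
finger_gap: 0.999
gripper_force: 0.0
```

```bash
python3 - <<'E'
from h import *
st(); s=snap('top'); p=cloud(s); print(board(p),carrier(p),glasses(p))
b=(np.array([616.2,42.5]),10.8)
for i in range(4):
    w=well(b,i); m=np.hypot(p[...,0]*1000-w[0],p[...,1]*1000-w[1])<40; m&=(p[...,2]>.06)&(p[...,2]<.078); print(i,m.sum(),circ(p[m]) if m.sum()>9 else '')
plan([('down',387,-341.4,52,80.8)])
E
```

```text
t 17.73 tcp [ 386.8 -342.2  149.2] gap 0.999 gf 0.0 f [ 0.5 -0.2  0.2] q [-0.94  0.55  1.8   0.    0.79 -2.35]
(array([616.05215548,  42.62624599]), 10.72731990942593, [138, 187, 138, 188]) (((551.8018798828125, 374.46563720703125), (257.8292541503906, 305.8393249511719), 86.58907318115234), ((563.326904296875, 424.5531311035156), (273.2780456542969, 82.90467834472656), 38.82979202270508)) []
0 1 
1 67 (657.2724609375, 6.417675971984863, 24.159090042114258)
2 58 (577.6978149414062, 81.17389678955078, 23.537202835083008)
3 56 (592.2623901367188, -6.984718322753906, 24.087913513183594)
down turn [ 0.03 -0.   -0.06] shift [ 0.3 -0.4 97.3]
```

Request:
move_arm([
  [0, 0, 0, 0.3, 0, 20, 0],
  [0, 0, 0, 0.3, 0, 45, 0],
  [0, 0, 0, 0.3, 0, 70, 0],
  [0, 0, 0, 0.3, 0, 88, 0],
  [0, 0, 0, 0.3, 0, 97, 0],
  [0, 0, 0, 0.3, 0, 97, 0],
  [0, 0, 0, 0.3, 0, 97, 0.5],
  [0, 0, 0, 0.3, 0, 97, 0.9],
  [0, 0, 0, 0.3, 0, 97, 0.9],
  [0, 0, 0, 0.3, 0, 97, 0.9],
  [0, 0, 0, 0.3, 0, 97, 0.9],
  [0, 0, 0, 0.3, 0, 97, 0.9],
])

```text
t: 18.78
tcp_pos: [0.3876, -0.3419, 0.0538]
tool_rot: [0.08, 0.997, -0.001, 0.001]
force: [0.7, 0.7, 5.1]
finger_gap: 0.532
gripper_force: 40.2
```

Request:
move_arm([
  [0, 0, 0, 0, 0, 0, 0.9],
  [0, 0, 0, 0, 0, 0, 0.9],
  [0, 0, 0, 0, 0, -10, 0.9],
  [0, 0, 0, 0, 0, -30, 0.9],
  [0, 0, 0, 0, 0, -60, 0.9],
  [0, 0, 0, 0, 0, -90, 0.9],
  [0, 0, 0, 0, 0, -98, 0.9],
  [0, 0, 0, 0, 0, -98, 0.9],
  [0, 0, 0, 0, 0, -98, 0.9],
])

```text
t: 19.53
tcp_pos: [0.3869, -0.3412, 0.1507]
tool_rot: [0.08, 0.997, -0.0, 0.0]
force: [-0.2, 0.0, -1.1]
finger_gap: 0.527
gripper_force: 41.0
```

```bash
python3 - <<'E'
from h import *
st(); b=(np.array([616.2,42.5]),10.8); print(board(cloud(snap('top'))))
w=well(b,0); print(w); plan([('over',*w,160,100.8),('down',*w,64,100.8)])
E
```

```text
t 19.53 tcp [ 386.9 -341.2  150.7] gap 0.527 gf 41.0 f [-0.2  0.  -1.1] q [-0.94  0.54  1.8  -0.    0.8  -2.35]
(array([616.32240315,  42.51504857]), 10.716699871014825, [138, 187, 138, 188])
[640.18332012  92.88650966]
over turn [  0.07  -0.05 -20.01] shift [-181.   468.6   -9.9]
down turn [0. 0. 0.] shift [ 0.  0. 96.]
```

Request:
move_arm([
  [0, 0, 0, -5, 14, -5, 0.9],
  [0, 0, 0, -15, 38, -10, 0.9],
  [0, 0, 0, -26, 68, -15, 0.9],
  [0, 0, 0, -38, 100, -15, 0.9],
  [0, 0, 0, -51, 132, -15, 0.9],
  [0, 0, 0, -63, 164, -15, 0.9],
  [0, 0, 0, -76, 196, -15, 0.9],
  [0, 0, 0, -88, 228, -15, 0.9],
  [0, 0, 0, -100, 259, -15, 0.9],
  [0, 0, 0, -108, 279, -15, 0.9],
  [0, 0, 0, -110, 285, -15, 0.9],
  [0, 0, 0, -110, 285, -15, 0.9],
])

```text
t: 20.58
tcp_pos: [0.5407, -0.0758, 0.1635]
tool_rot: [0.079, 0.997, 0.0, -0.002]
force: [0.2, 0.0, -0.9]
finger_gap: 0.532
gripper_force: 41.1
```

Request:
move_arm([
  [0, 0, -3, -6, 15, 0, 0.9],
  [0, 0, -6, -15, 40, 0, 0.9],
  [0, 0, -9, -27, 70, 0, 0.9],
  [0, 0, -12, -40, 103, 0, 0.9],
  [0, 0, -15, -52, 135, 2, 0.9],
  [0, 0, -18, -63, 163, 4, 0.9],
  [0, 0, -20, -70, 180, 5, 0.9],
  [0, 0, -20, -71, 183.6, 5, 0.9],
  [0, 0, -20, -71, 183.6, 5, 0.9],
  [0, 0, -20, -71, 183.6, 5, 0.9],
  [0, 0, -20, -71, 183.6, 5, 0.9],
])

```text
t: 21.5
tcp_pos: [0.6396, 0.0904, 0.1598]
tool_rot: [-0.093, 0.996, -0.0, -0.001]
force: [0.1, -0.1, -0.1]
finger_gap: 0.53
gripper_force: 41.1
```

```bash
python3 - <<'E'
from h import *
st();  plan([('t',640.2,92.9,64,100.8)])
E
```

```text
t 21.5 tcp [639.6  90.4 159.8] gap 0.53 gf 41.1 f [ 0.1 -0.1 -0.1] q [-0.03  0.67  1.46 -0.    1.02 -1.79]
t turn [-0.01 -0.13 -0.13] shift [-1.2  2.3 95.8]
```

Request:
move_arm([
  [0, 0, 0, -1, 2, 20, 0.9],
  [0, 0, 0, -1, 2, 45, 0.9],
  [0, 0, 0, -1, 2, 70, 0.9],
  [0, 0, 0, -1, 2, 86, 0.9],
  [0, 0, 0, -1, 2, 92, 0.9],
  [0, 0, 0, -1, 2, 95, 0.9],
  [0, 0, 0, -1, 2, 96.5, 0.9],
  [0, 0, 0, -1, 2, 96.5, 0.9],
  [0, 0, 0, -1, 2, 96.5, 0.9],
  [0, 0, 0, -1, 2, 96.5, 0.3],
  [0, 0, 0, -1, 2, 96.5, 0.25],
  [0, 0, 0, -1, 2, 96.5, 0.25],
])

```text
t: 22.5
tcp_pos: [0.6416, 0.0944, 0.0643]
tool_rot: [-0.094, 0.996, -0.0, 0.001]
force: [-0.1, 0.3, -0.2]
finger_gap: 0.752
gripper_force: 0.0
```

Request:
move_arm([
  [0, 0, 0, 0, 0, -2, 0.25],
  [0, 0, 0, 0, 0, -20, 0.25],
  [0, 0, 0, 0, 0, -50, 0.25],
  [0, 0, 0, 0, 0, -85, 0.2],
  [0, 0, 0, 0, 0, -110, 0.0],
  [0, 0, 0, 0, 0, -130, 0.0],
  [0, 0, 0, 0, 0, -140, 0.0],
  [0, 0, 0, 0, 0, -140, 0.0],
  [0, 0, 0, 0, 0, -140, 0.0],
])

```text
t: 23.25
tcp_pos: [0.641, 0.0945, 0.2036]
tool_rot: [-0.094, 0.996, -0.0, -0.0]
force: [-0.7, -0.8, 0.6]
finger_gap: 0.996
gripper_force: 0.0
```

```bash
python3 - <<'E'
from h import *
st(); p=cloud(snap('top')); print(carrier(p,.3,.62,.2,.5))
plan([('bar',490.6,366.3,204,-8.5),('down',490.6,366.3,104,-8.5)])
E
```

```text
t 23.25 tcp [641.   94.5 203.6] gap 0.996 gf 0.0 f [-0.7 -0.8  0.6] q [-0.03  0.62  1.42 -0.    1.1  -1.79]
(((491.64849853515625, 372.5776062011719), (208.12652587890625, 169.98011779785156), 81.45014190673828), ((490.1903076171875, 365.4045715332031), (114.38690948486328, 14.2903470993042), 81.65133666992188))
bar turn [  0.11  -0.1  -70.7 ] shift [ 96.1 295.   -1.1]
down turn [0. 0. 0.] shift [  0.   0. 100.]
```

Request:
move_arm([
  [0, 0, 5, 6, 18, 0, 0],
  [0, 0, 11, 15, 46, 0, 0],
  [0, 0, 18, 26, 78, 0, 0],
  [0, 0, 25, 36, 110, 0, 0],
  [0, 0, 32, 46, 142, 0, 0],
  [0, 0, 39, 57, 174, 0, 0],
  [0, 0, 46, 67, 206, 0, 0],
  [0, 0, 53, 77, 238, 0, 0],
  [0, 0, 60, 88, 268, 0, 0],
  [0, 0, 67, 94, 288, 0, 0],
  [0, 0, 74, 96, 295, 0, 0],
  [0, 0, 80, 96, 295, 0, 0],
])

```text
t: 24.3
tcp_pos: [0.4889, 0.3679, 0.2013]
tool_rot: [0.569, 0.822, -0.002, -0.001]
force: [0.3, -0.2, 0.9]
finger_gap: 0.997
gripper_force: 0.0
```

Request:
move_arm([
  [0, 0, 6, 0, 0, 0, 0],
  [0, 0, 13, 0, 0, 0, 0],
  [0, 0, 20, 0, 0, 0, 0],
  [0, 0, 27, 0, 0, 0, 0],
  [0, 0, 29.3, 0, 0, 0, 0],
  [0, 0, 29.3, 0, 0, 0, 0],
  [0, 0, 29.3, 0, 0, 0, 0],
])

```text
t: 24.88
tcp_pos: [0.4908, 0.3658, 0.2019]
tool_rot: [0.757, 0.653, -0.002, -0.0]
force: [1.0, -0.0, 0.2]
finger_gap: 1.001
gripper_force: 0.0
```

```bash
python3 - <<'E'
from h import *
st(); s=snap('side'); p=cloud(s); q=p[(p[...,2]>.1)&(p[...,2]<.112)&(np.abs(p[...,0]-.49)<.03)&(np.abs(p[...,1]-.366)<.07)]
print(len(q), q.mean(0) if len(q) else '', rect(q) if len(q) else '')
t=snap('top'); pt=cloud(t); b=(np.array([616.2,42.5]),10.8); print(board(pt))
for i in range(4):
    w=well(b,i); m=np.hypot(pt[...,0]*1000-w[0],pt[...,1]*1000-w[1])<40; m&=(pt[...,2]>.06)&(pt[...,2]<.078); print(i,m.sum(),circ(pt[m]) if m.sum()>9 else '')
plan([('down',490.5,366.2,104,-8.5)])
a=np.hstack([cv2.resize(x['img'][...,::-1],(400,300),interpolation=cv2.INTER_AREA) for x in(t,s)]); cv2.imwrite('pics/a.png',a)
E
```

```text
t 24.88 tcp [490.8 365.8 201.9] gap 1.001 gf 0.0 f [ 1.  -0.   0.2] q [ 0.46  0.58  1.52 -0.    1.05  0.61]
141 [0.49367052 0.36266083 0.10611277] ((490.8813781738281, 364.17822265625), (113.6118392944336, 24.970678329467773), 80.2445297241211)
(array([616.25330984,  42.64186276]), 10.823635584073962, [138, 188, 138, 188])
0 65 (643.1434326171875, 101.41366577148438, 30.884000778198242)
1 68 (657.5149536132812, 5.815225124359131, 24.230491638183594)
2 54 (577.7045288085938, 81.17047882080078, 23.50621795654297)
3 54 (592.5, -7.567936897277832, 24.161027908325195)
down turn [-0.1   0.07  0.06] shift [ 0.2 -0.5 98.7]
```

View pics/a.png

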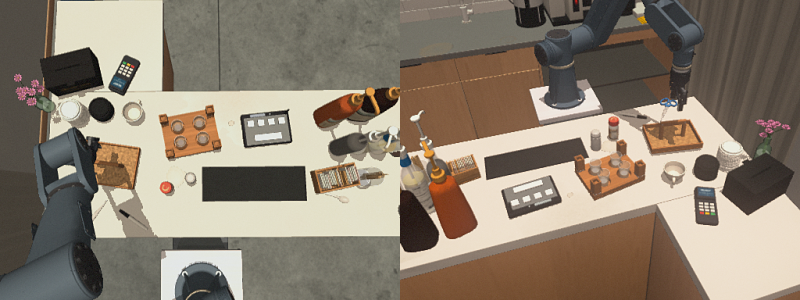

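All four glasses stand in the wells, and the gripper is above the carrier bar. Now I'll grasp it.

Request:
move_arm([
  [0, 0, 0, 0, -0.5, 20, 0],
  [0, 0, 0, 0, -0.5, 45, 0],
  [0, 0, 0, 0, -0.5, 70, 0],
  [0, 0, 0, 0, -0.5, 88, 0],
  [0, 0, 0, 0, -0.5, 98, 0],
  [0, 0, 0, 0, -0.5, 98, 0],
  [0, 0, 0, 0, -0.5, 98, 0.4],
  [0, 0, 0, 0, -0.5, 98, 0.7],
  [0, 0, 0, 0, -0.5, 98, 1],
  [0, 0, 0, 0, -0.5, 98, 1],
  [0, 0, 0, 0, -0.5, 98, 1],
  [0, 0, 0, 0, -0.5, 98, 1],
], squeeze=90)

```text
t: 25.98
tcp_pos: [0.491, 0.3665, 0.1067]
tool_rot: [0.758, 0.653, 0.0, -0.0]
force: [-2.2, -1.2, 16.6]
finger_gap: 0.149
gripper_force: 66.6
```

Request:
move_arm([
  [0, 0, 0, 0, 0, 0, 1],
  [0, 0, 0, 0, 0, 0, 1],
  [0, 0, 0, 0, 0, 0, 1],
  [0, 0, 0, 0, 0, -5, 1],
  [0, 0, 0, 0, 0, -15, 1],
  [0, 0, 0, 0, 0, -30, 1],
  [0, 0, 0, 0, 0, -45, 1],
  [0, 0, 0, 0, 0, -60, 1],
  [0, 0, 0, 0, 0, -75, 1],
  [0, 0, 0, 0, 0, -90, 1],
  [0, 0, 0, 0, 0, -100, 1],
  [0, 0, 0, 0, 0, -105, 1],
])

```text
t: 26.98
tcp_pos: [0.4917, 0.3666, 0.2124]
tool_rot: [0.758, 0.653, 0.001, 0.0]
force: [-0.2, 0.9, -3.4]
finger_gap: 0.141
gripper_force: 88.0
```

Request:
move_arm([
  [0, 0, 0, 0, 0, -8, 1],
  [0, 0, 0, 0, 0, -15, 1],
  [0, 0, 0, 0, 0, -15, 1],
  [0, 0, 0, 0, 0, -15, 1],
  [0, 0, 0, 0, 0, -15, 1],
])

```text
t: 27.4
tcp_pos: [0.4908, 0.3662, 0.2252]
tool_rot: [0.758, 0.653, -0.001, -0.0]
force: [0.5, -0.4, -4.1]
finger_gap: 0.139
gripper_force: 87.9
```

```bash
python3 - <<'E'
from h import *
st(); t=snap('top'); p=cloud(t)
m=(p[...,0]>.35)&(p[...,0]<.62)&(p[...,1]>.2)&(p[...,1]<.5)
for a in((.13,.15),(.145,.175)):
    q=p[m&(p[...,2]>a[0])&(p[...,2]<a[1])]; print(len(q),rect(q), np.median(q[:,2]))
b=board(p); print(b)
plan([('over',616.2,42.6,250,10.8)])
s=snap('side'); c=s['img'][20:200,270:480][...,::-1]; cv2.imwrite('pics/c.png',cv2.resize(c,None,fx=3,fy=3))
E
```

```text
t 27.4 tcp [490.8 366.2 225.2] gap 0.139 gf 87.9 f [ 0.5 -0.4 -4.1] q [ 0.46  0.55  1.5  -0.    1.1   0.61]
2373 ((491.5936584472656, 362.688720703125), (215.97454833984375, 167.62762451171875), 81.55287170410156) 0.13967617781863575
517 ((491.725341796875, 364.90606689453125), (220.81631469726562, 170.1515655517578), 81.67249298095703) 0.1581723314230755
(array([616.12869101,  42.37222901]), 10.799061505734194, [138, 187, 138, 189])
over turn [ -0.09   0.04 -19.3 ] shift [-301.5  171.9  -24.9]
```

View pics/c.png

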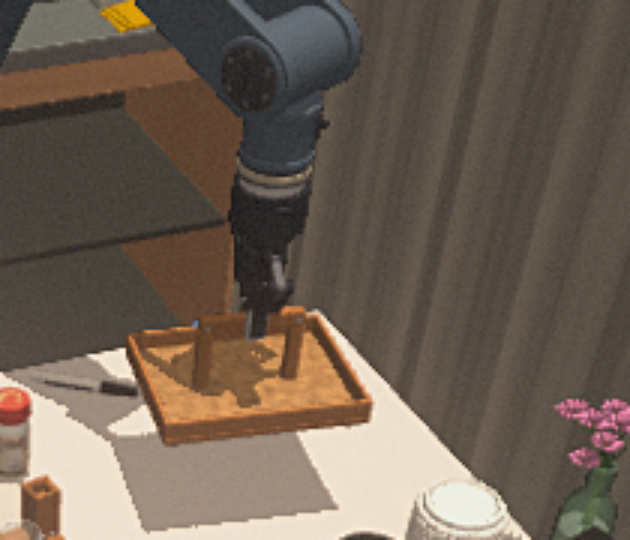

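The crop shows the tray hanging level in the gripper at about (250,370). Now I'll carry it over the board.

Request:
move_arm([
  [0, 0, 0, 0, 0, -8, 1],
  [0, 0, 0, -5, 3, -15, 1],
  [0, 0, -1, -15, 9, -15, 1],
  [0, 0, -2, -30, 17, -15, 1],
  [0, 0, -3, -48, 27, -15, 1],
  [0, 0, -4, -67, 38, -15, 1],
  [0, 0, -5, -86, 49, -15, 1],
  [0, 0, -6, -105, 60, -15, 1],
  [0, 0, -7, -124, 71, -15, 1],
  [0, 0, -8, -140, 80, -15, 1],
  [0, 0, -9, -149, 85, -15, 1],
  [0, 0, -9, -150, 86, -15, 1],
])

```text
t: 28.5
tcp_pos: [0.5555, 0.2028, 0.2417]
tool_rot: [0.705, 0.709, 0.0, 0.001]
force: [0.4, 0.5, -3.0]
finger_gap: 0.145
gripper_force: 87.9
```

```bash
python3 - <<'E'
from h import *
st(); print(board(cloud(snap('top'))),board(cloud(snap('side')))); plan([('over',616.2,42.6,240,10.8)])
E
```

```text
t 28.5 tcp [555.5 202.8 241.7] gap 0.145 gf 87.9 f [ 0.4  0.5 -3. ] q [ 0.16  0.5   1.54 -0.    1.11  0.16]
posts? [[701. -37.]
 [674. 148.]
 [566. -63.]]
posts? [[567. -65.]
 [668. 146.]
 [703. -39.]]
None None
over turn [  0.05  -0.03 -10.41] shift [-162.7   60.6    1.4]
```

Request:
move_arm([
  [0, 0, -1, -5, 2, 0, 1],
  [0, 0, -2, -15, 6, 0, 1],
  [0, 0, -3, -32, 12, 0, 1],
  [0, 0, -4, -52, 19, 0, 1],
  [0, 0, -5, -72, 27, 0, 1],
  [0, 0, -6, -92, 34, 0, 1],
  [0, 0, -7, -112, 42, 0, 1],
  [0, 0, -8, -132, 49, 0, 1],
  [0, 0, -9, -149, 55, 0, 1],
  [0, 0, -10, -160, 59.5, 0, 1],
  [0, 0, -10.4, -162.7, 60.6, 0, 1],
  [0, 0, -10.4, -162.7, 60.6, 0, 1],
])

```text
t: 29.6
tcp_pos: [0.6163, 0.0433, 0.2409]
tool_rot: [0.637, 0.771, 0.0, -0.0]
force: [0.4, 0.5, -2.9]
finger_gap: 0.148
gripper_force: 88.0
```

Request:
move_arm([
  [0, 0, 0, 0, 0, 0, 1],
  [0, 0, 0, 0, 0, 0, 1],
  [0, 0, 0, 0, 0, 0, 1],
])

```text
t: 29.85
tcp_pos: [0.6156, 0.0444, 0.2408]
tool_rot: [0.636, 0.771, -0.0, -0.0]
force: [0.1, -0.1, -3.8]
finger_gap: 0.149
gripper_force: 88.0
```

```bash
python3 - <<'E'
from h import *
st(); p=cloud(snap('top')); s=snap('side'); ps=cloud(s)
print(board(ps))
for pp in(p,ps):
    m=(pp[...,0]>.48)&(pp[...,0]<.76)&(pp[...,1]>-.12)&(pp[...,1]<.2)&(pp[...,2]>.158)&(pp[...,2]<.185)
    q=pp[m]; print(len(q),rect(q),np.median(q[:,2]))
plan([('over',616.2,42.6,240,10.8)])
cv2.imwrite('pics/d.png',cv2.resize(s['img'][100:280,180:360][...,::-1],None,fx=3,fy=3))
E
```

```text
t 29.85 tcp [615.6  44.4 240.8] gap 0.149 gf 88.0 f [ 0.1 -0.1 -3.8] q [-0.11  0.53  1.47  0.    1.14 -0.3 ]
posts? [[567. -66.]
 [668. 146.]
 [703. -38.]]
None
398 ((617.0652465820312, 43.801856994628906), (169.764892578125, 220.01283264160156), 10.799994468688965) 0.1721435098069851
1243 ((617.7975463867188, 41.80311584472656), (177.25245666503906, 221.05319213867188), 11.111146926879883) 0.16811949837097695
over turn [-0.01 -0.01  0.16] shift [-1.5  0.2  0.9]
```

View pics/d.png

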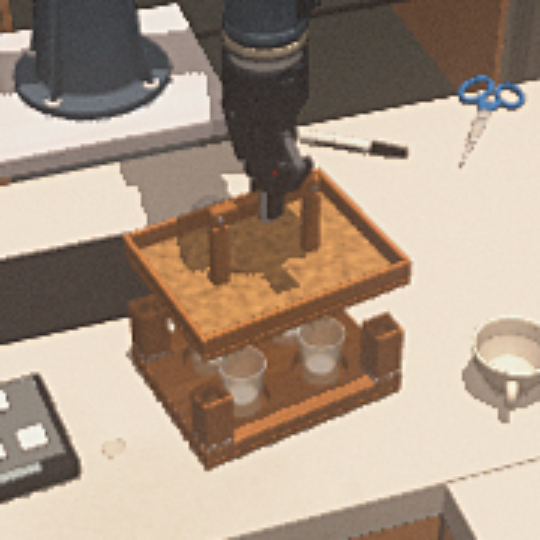

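The tray sits over the board, aligned to within about 1 mm. Lowering it.

Request:
move_arm([
  [0, 0, 0, -1, -0.8, 4, 1],
  [0, 0, 0, -1, -0.8, 12, 1],
  [0, 0, 0, -1, -0.8, 20, 1],
  [0, 0, 0, -1, -0.8, 28, 1],
  [0, 0, 0, -1, -0.8, 34, 1],
  [0, 0, 0, -1, -0.8, 39, 1],
  [0, 0, 0, -1, -0.8, 43, 1],
  [0, 0, 0, -1, -0.8, 46, 1],
  [0, 0, 0, -1, -0.8, 48, 1],
  [0, 0, 0, -1, -0.8, 50, 1],
  [0, 0, 0, -1, -0.8, 50, 1],
])

```text
t: 30.87
tcp_pos: [0.6154, 0.042, 0.1906]
tool_rot: [0.637, 0.771, -0.0, -0.0]
force: [0.6, 1.1, -3.4]
finger_gap: 0.145
gripper_force: 87.9
```

```bash
python3 - <<'E'
from h import *
st(); p=cloud(snap('top'))
m=(p[...,0]>.48)&(p[...,0]<.76)&(p[...,1]>-.12)&(p[...,1]<.2)&(p[...,2]>.107)&(p[...,2]<.135)
q=p[m]; print(len(q),rect(q),np.median(q[:,2]))
E
```

```text
t 30.87 tcp [615.4  42.  190.6] gap 0.145 gf 87.9 f [ 0.6  1.1 -3.4] q [-0.11  0.59  1.52 -0.    1.03 -0.3 ]
406 ((617.0155639648438, 41.214210510253906), (170.02574157714844, 219.7431640625), 10.786882400512695) 0.11942094186650984
```

Request:
move_arm([
  [0, 0, 0, 0, 0, 1, 1],
  [0, 0, 0, 0, 0, 2, 1],
  [0, 0, 0, 0, 0, 3, 1],
  [0, 0, 0, 0, 0, 4, 1],
  [0, 0, 0, 0, 0, 5, 1],
  [0, 0, 0, 0, 0, 6, 1],
  [0, 0, 0, 0, 0, 7, 1],
  [0, 0, 0, 0, 0, 7, 1],
  [0, 0, 0, 0, 0, 7, 1],
])

```text
t: 31.67
tcp_pos: [0.6154, 0.042, 0.1837]
tool_rot: [0.637, 0.771, -0.0, -0.0]
force: [0.1, 1.1, -3.8]
finger_gap: 0.145
gripper_force: 87.9
```

```bash
python3 - <<'E'
from h import *
st(); p=cloud(snap('top'))
m=(p[...,0]>.48)&(p[...,0]<.76)&(p[...,1]>-.12)&(p[...,1]<.2)&(p[...,2]>.103)&(p[...,2]<.13)
q=p[m]; print(len(q),rect(q),np.median(q[:,2]))
E
```

```text
t 31.67 tcp [615.4  42.  183.7] gap 0.145 gf 87.9 f [ 0.1  1.1 -3.8] q [-0.11  0.6   1.52 -0.    1.02 -0.3 ]
263 ((617.447021484375, 41.049896240234375), (171.7080078125, 219.2289581298828), 11.17648696899414) 0.11644048599764728
```

Request:
move_arm([
  [0, 0, 0, 0, 0, 0.7, 1],
  [0, 0, 0, 0, 0, 1.4, 1],
  [0, 0, 0, 0, 0, 2.1, 1],
  [0, 0, 0, 0, 0, 2.8, 1],
  [0, 0, 0, 0, 0, 2.8, 1],
  [0, 0, 0, 0, 0, 2.8, 1],
])

```text
t: 32.22
tcp_pos: [0.6155, 0.042, 0.1818]
tool_rot: [0.637, 0.771, 0.0, 0.0]
force: [-2.4, -0.3, 4.4]
finger_gap: 0.142
gripper_force: 89.0
```

Request:
move_arm([
  [0, 0, 0, 0, 0, 0, 0.8],
  [0, 0, 0, 0, 0, 0, 0.5],
  [0, 0, 0, 0, 0, 0, 0.3],
  [0, 0, 0, 0, 0, 0, 0.2],
  [0, 0, 0, 0, 0, -10, 0.1],
  [0, 0, 0, 0, 0, -35, 0],
  [0, 0, 0, 0, 0, -65, 0],
  [0, 0, 0, 0, 0, -90, 0],
  [0, 0, 0, 0, 0, -100, 0],
  [0, 0, 0, 0, 0, -100, 0],
])

```text
t: 33.05
tcp_pos: [0.6173, 0.0419, 0.2847]
tool_rot: [0.637, 0.771, 0.002, 0.003]
force: [0.6, 0.0, -0.2]
finger_gap: 0.999
gripper_force: 0.0
```

```bash
cat >> h.py <<'E'
def seat(p):
    m=(p[...,0]>.45)&(p[...,0]<.8)&(p[...,1]>-.15)&(p[...,1]<.25)
    q=p[m&(p[...,2]>.108)&(p[...,2]<.128)]; b=p[m&(p[...,2]>.17)&(p[...,2]<.19)]
    print('rim',len(q),rect(q),'z',np.median(q[:,2]),'bar',rect(b) if len(b) else '', np.median(b[:,2]))
    A=np.c_[q[:,:2],np.ones(len(q))]; k=np.linalg.lstsq(A,q[:,2],rcond=None)[0]; print('tilt deg',np.degrees(k[:2]).round(2))
E
python3 - <<'E'
from h import *
st(); p=cloud(snap('top')); seat(p)
for nm,x,y,z in(('cocoa',.433,.0414,.08),('cinn',.3972,.1321,.095)):
    m=(np.hypot(p[...,0]-x,p[...,1]-y)<.06)&(p[...,2]>z)&(p[...,2]<z+.03); q=p[m]; print(nm,len(q),circ(q) if len(q)>5 else '')
plan([('cocoa',433,41.4,240,100.8)])
E
```

```text
t 33.05 tcp [617.3  41.9 284.7] gap 0.999 gf 0.0 f [ 0.6  0.  -0.2] q [-0.11  0.49  1.42  0.    1.23 -0.3 ]
rim 219 ((620.835205078125, 23.688499450683594), (170.28001403808594, 184.22743225097656), 10.957300186157227) z 0.11561114572620479 bar ((617.186279296875, 41.41517639160156), (15.006255149841309, 112.90774536132812), 10.964308738708496) 0.18226452356185263
tilt deg [0.27 0.03]
cocoa 0 
cinn 0 
cocoa turn [  0.09   0.17 -89.9 ] shift [  34.1 -179.9   41.8]
```

Request:
move_arm([
  [0, 0, -5, 3, -15, 0, 0],
  [0, 0, -12, 8, -40, 0, 0],
  [0, 0, -19, 14, -70, 0, 0],
  [0, 0, -26, 19, -100, 10, 0],
  [0, 0, -33, 25, -130, 20, 0],
  [0, 0, -40, 30, -155, 30, 0],
  [0, 0, -47, 34, -175, 40, 0],
  [0, 0, -54, 34, -180, 42, 0],
  [0, 0, -61, 34, -180, 42, 0],
  [0, 0, -68, 34, -180, 42, 0],
  [0, 0, -75, 34, -180, 42, 0],
  [0, 0, -82, 34, -180, 42, 0],
])

```text
t: 34.1
tcp_pos: [0.4307, 0.0415, 0.2373]
tool_rot: [-0.028, 1.0, 0.0, -0.002]
force: [0.4, -0.7, 0.0]
finger_gap: 0.995
gripper_force: 0.0
```

Request:
move_arm([
  [0, 0, -5, 0, 0, 0, 0],
  [0, 0, -8, 0, 0, 0, 0],
  [0, 0, -8, 0, 0, 30, 0],
  [0, 0, -8, 0, 0, 60, 0],
  [0, 0, -8, 0, 0, 60, 0],
  [0, 0, -8, 0, 0, 60, 0],
])

```text
t: 34.6
tcp_pos: [0.43, 0.0417, 0.1771]
tool_rot: [-0.095, 0.995, 0.001, -0.004]
force: [0.1, 0.5, 0.8]
finger_gap: 0.997
gripper_force: 0.0
```

```bash
python3 - <<'E'
from h import *
st(); p=cloud(snap('side')); pt=cloud(snap('top')); seat(pt)
for nm,x,y,z in(('cocoa',.433,.0414,.075),('cinn',.3972,.1321,.09)):
  for pp in(p,pt):
    m=(np.hypot(pp[...,0]-x,pp[...,1]-y)<.05)&(pp[...,2]>z)&(pp[...,2]<z+.025); q=pp[m]; print(nm,len(q),circ(q) if len(q)>5 else '')
plan([('cocoa',433,41.4,76,100.8)])
E
```

```text
t 34.6 tcp [430.   41.7 177.1] gap 0.997 gf 0.0 f [0.1 0.5 0.8] q [-0.16  0.41  1.98 -0.    0.76 -1.92]
rim 573 ((617.5516357421875, 41.42546081542969), (170.89727783203125, 220.3709259033203), 10.878934860229492) z 0.11570213181085015 bar ((617.4427490234375, 41.342132568359375), (15.156254768371582, 113.4468994140625), 10.891996383666992) 0.1821660150676942
tilt deg [-0.01  0.03]
cocoa 115 (436.1443786621094, 41.20744705200195, 23.917890548706055)
cocoa 0 
cinn 135 (400.9264221191406, 133.4622344970703, 25.08431625366211)
cinn 41 (394.04119873046875, 118.72940063476562, 14.649672508239746)
cocoa turn [ 0.01 -0.03  0.1 ] shift [-8.000e-01 -1.000e-01  1.032e+02]
```

The tray is seated level: rim z is 0.1157 and tilt is about 0°. Next is the shaker.

Request:
move_arm([
  [0, 0, 0, -1, 0, 20, 0],
  [0, 0, 0, -1, 0, 45, 0],
  [0, 0, 0, -1, 0, 70, 0],
  [0, 0, 0, -1, 0, 90, 0],
  [0, 0, 0, -1, 0, 100, 0],
  [0, 0, 0, -1, 0, 101, 0],
  [0, 0, 0, -1, 0, 101, 0.4],
  [0, 0, 0, -1, 0, 101, 0.9],
  [0, 0, 0, -1, 0, 101, 0.9],
  [0, 0, 0, -1, 0, 101, 0.9],
  [0, 0, 0, -1, 0, 101, 0.9],
  [0, 0, 0, -1, 0, 101, 0.9],
], squeeze=50)

```text
t: 35.7
tcp_pos: [0.4342, 0.0414, 0.0794]
tool_rot: [-0.095, 0.995, -0.0, 0.002]
force: [-0.0, 0.0, 7.7]
finger_gap: 0.475
gripper_force: 49.6
```

Request:
move_arm([
  [0, 0, 0, 0, 0, 0, 0.9],
  [0, 0, 0, 0, 0, 0, 0.9],
  [0, 0, 0, 0, 0, -10, 0.9],
  [0, 0, 0, 0, 0, -30, 0.9],
  [0, 0, 0, 0, 0, -60, 0.9],
  [0, 0, 0, 0, 0, -90, 0.9],
  [0, 0, 0, 0, 0, -120, 0.9],
  [0, 0, 0, 0, 0, -145, 0.9],
  [0, 0, 0, 0, 0, -155, 0.9],
  [0, 0, 0, 0, 0, -155, 0.9],
  [0, 0, 0, 0, 0, -155, 0.9],
])

```text
t: 36.62
tcp_pos: [0.4331, 0.0416, 0.2337]
tool_rot: [-0.095, 0.995, -0.0, 0.001]
force: [0.6, -0.7, -1.6]
finger_gap: 0.475
gripper_force: 51.1
```

```bash
cat >> h.py <<'E'
def tray(x,y,c=(617.3,41.6),a=10.87):
    a=np.radians(a); return np.array(c)+[np.cos(a)*x-np.sin(a)*y,np.sin(a)*x+np.cos(a)*y]
E
python3 - <<'E'
from h import *
st(); p=cloud(snap('side')); pt=cloud(snap('top')); seat(pt)
w=tray(-41,0); plan([('over',*w,230,100.8),('down',*w,173,100.8)])
E
```

```text
t 36.62 tcp [433.1  41.6 233.7] gap 0.475 gf 51.1 f [ 0.6 -0.7 -1.6] q [-0.16  0.31  1.92 -0.    0.91 -1.92]
rim 557 ((618.0401000976562, 41.71111297607422), (171.93153381347656, 220.0238037109375), 11.023838996887207) z 0.11559081300940764 bar ((617.1110229492188, 41.354557037353516), (15.355159759521484, 113.34315490722656), 10.770211219787598) 0.1822646364278383
tilt deg [0.01 0.09]
over turn [ 0.04 -0.11  0.1 ] shift [-140.7  -35.1    2. ]
down turn [0. 0. 0.] shift [ 0.  0. 57.]
```

Request:
move_arm([
  [0, 0, 0, -10, -2, 0, 0.9],
  [0, 0, 0, -30, -7, 0, 0.9],
  [0, 0, 0, -60, -15, 0, 0.9],
  [0, 0, 0, -90, -22, 0, 0.9],
  [0, 0, 0, -120, -30, 0, 0.9],
  [0, 0, 0, -137, -34, 0, 0.9],
  [0, 0, 0, -140.7, -35, 0, 0.9],
  [0, 0, 0, -140.7, -35, 0, 0.9],
  [0, 0, 0, -140.7, -35, 0, 0.9],
])

```text
t: 37.47
tcp_pos: [0.5767, 0.034, 0.2314]
tool_rot: [-0.095, 0.995, 0.0, -0.002]
force: [-0.9, 0.8, -2.2]
finger_gap: 0.476
gripper_force: 51.1
```

Request:
move_arm([
  [0, 0, 0, 0, 0, 10, 0.9],
  [0, 0, 0, 0, 0, 25, 0.9],
  [0, 0, 0, 0, 0, 40, 0.9],
  [0, 0, 0, 0, 0, 50, 0.9],
  [0, 0, 0, 0, 0, 54, 0.9],
  [0, 0, 0, 0, 0, 56, 0.9],
  [0, 0, 0, 0, 0, 57, 0.9],
  [0, 0, 0, 0, 0, 57, 0.9],
  [0, 0, 0, 0, 0, 57, 0.9],
])

```text
t: 38.22
tcp_pos: [0.5785, 0.0337, 0.1767]
tool_rot: [-0.095, 0.995, -0.0, 0.001]
force: [0.3, -0.4, -1.5]
finger_gap: 0.471
gripper_force: 51.1
```

```bash
python3 - <<'E'
from h import *
st(); w=tray(-41,0); plan([('t',*w,173,100.8)])
E
```

```text
t 38.22 tcp [578.5  33.7 176.7] gap 0.471 gf 51.1 f [ 0.3 -0.4 -1.5] q [-0.13  0.57  1.62 -0.    0.95 -1.9 ]
t turn [-0.03  0.08  0.1 ] shift [1.4 0.4 3.7]
```

Request:
move_arm([
  [0, 0, 0, 0, 0, 0.8, 0.9],
  [0, 0, 0, 0, 0, 1.6, 0.9],
  [0, 0, 0, 0, 0, 2.4, 0.9],
  [0, 0, 0, 0, 0, 2.4, 0.9],
  [0, 0, 0, 0, 0, 2.4, 0.9],
])

```text
t: 38.63
tcp_pos: [0.5785, 0.0338, 0.1745]
tool_rot: [-0.095, 0.995, -0.0, 0.001]
force: [-0.8, 0.1, 3.9]
finger_gap: 0.475
gripper_force: 51.6
```

Request:
move_arm([
  [0, 0, 0, 0, 0, 0, 0.7],
  [0, 0, 0, 0, 0, 0, 0.4],
  [0, 0, 0, 0, 0, 0, 0.3],
  [0, 0, 0, 0, 0, 0, 0.25],
  [0, 0, 0, 0, 0, -10, 0.25],
  [0, 0, 0, 0, 0, -30, 0.2],
  [0, 0, 0, 0, 0, -55, 0],
  [0, 0, 0, 0, 0, -67, 0],
  [0, 0, 0, 0, 0, -67, 0],
])

```text
t: 39.38
tcp_pos: [0.5802, 0.0336, 0.2443]
tool_rot: [-0.095, 0.995, -0.001, 0.004]
force: [0.4, 0.9, -0.1]
finger_gap: 1.001
gripper_force: 0.0
```

Request:
move_arm([
  [0, 0, 0, 15, 12, 0, 0],
  [0, 0, 0, 40, 33, 0, 0],
  [0, 0, 0, 68, 56, 0, 0],
  [0, 0, 0, 96, 79, 0, 0],
  [0, 0, 0, 124, 102, 0, 0],
  [0, 0, 0, 148, 121, 0, 0],
  [0, 0, 0, 158, 130, 0, 0],
  [0, 0, 0, 158, 130, 20, 0],
  [0, 0, 0, 158, 130, 50, 0],
  [0, 0, 0, 158, 130, 50, 0],
  [0, 0, 0, 158, 130, 50, 0],
])

```text
t: 40.3
tcp_pos: [0.398, 0.1314, 0.1897]
tool_rot: [-0.095, 0.995, 0.0, -0.002]
force: [-0.2, -0.0, 0.4]
finger_gap: 1.003
gripper_force: 0.0
```

```bash
python3 - <<'E'
from h import *
st(); s=snap('side');p=cloud(s); t=snap('top');pt=cloud(t); seat(pt)
q=pt[(np.hypot(pt[...,0]-.577,pt[...,1]-.034)<.045)&(pt[...,2]>.184)&(pt[...,2]<.2)]; print('cocoa',len(q),circ(q),np.median(q[:,2]))
q=p[(np.hypot(p[...,0]-.3972,p[...,1]-.1321)<.05)&(p[...,2]>.09)&(p[...,2]<.115)]; print('cinn',len(q),circ(q))
plan([('cinn',397.2,132.1,90,100.8)])
a=np.hstack([cv2.resize(x['img'][...,::-1],(400,300),interpolation=cv2.INTER_AREA) for x in(t,s)]); cv2.imwrite('pics/e.png',a)
E
```

```text
t 40.3 tcp [398.  131.4 189.7] gap 1.003 gf 0.0 f [-0.2 -0.   0.4] q [ 0.05  0.37  2.   -0.    0.77 -1.71]
rim 609 ((617.6741943359375, 41.35332489013672), (171.0404815673828, 220.42327880859375), 10.954873085021973) z 0.11571537901959647 bar ((590.7667846679688, 36.77436065673828), (68.03352355957031, 113.01673126220703), 9.941455841064453) 0.1831356429142551
tilt deg [ 0.05 -0.06]
cocoa 118 (592.2489624023438, 36.74974060058594, 30.515064239501953) 0.1859819125808213
cinn 137 (399.6146545410156, 130.43450927734375, 24.474651336669922)
cinn turn [-0.01  0.07  0.08] shift [  2.2   1.1 101.2]
```

View pics/e.png

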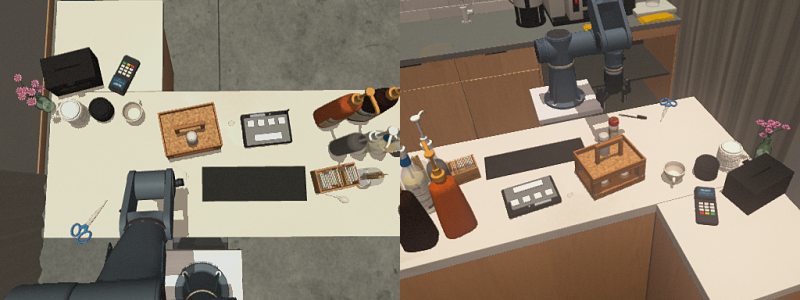

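The shaker stands in the tray (top view (192,142)). Next is the jar.

Request:
move_arm([
  [0, 0, 0, 1, 0.5, 20, 0],
  [0, 0, 0, 1, 0.5, 45, 0],
  [0, 0, 0, 1, 0.5, 75, 0],
  [0, 0, 0, 1, 0.5, 98, 0],
  [0, 0, 0, 1, 0.5, 110, 0],
  [0, 0, 0, 1, 0.5, 111, 0],
  [0, 0, 0, 1, 0.5, 111, 0.4],
  [0, 0, 0, 1, 0.5, 111, 0.9],
  [0, 0, 0, 1, 0.5, 111, 0.9],
  [0, 0, 0, 1, 0.5, 111, 0.9],
  [0, 0, 0, 1, 0.5, 111, 0.9],
  [0, 0, 0, 1, 0.5, 111, 0.9],
], squeeze=50)

```text
t: 41.4
tcp_pos: [0.3983, 0.132, 0.081]
tool_rot: [-0.095, 0.995, -0.0, 0.002]
force: [-0.0, -0.2, 5.8]
finger_gap: 0.511
gripper_force: 49.9
```

Request:
move_arm([
  [0, 0, 0, 0, 0, 0, 0.9],
  [0, 0, 0, 0, 0, 0, 0.9],
  [0, 0, 0, 0, 0, -10, 0.9],
  [0, 0, 0, 0, 0, -30, 0.9],
  [0, 0, 0, 0, 0, -60, 0.9],
  [0, 0, 0, 0, 0, -90, 0.9],
  [0, 0, 0, 0, 0, -120, 0.9],
  [0, 0, 0, 0, 0, -150, 0.9],
  [0, 0, 0, 0, 0, -180, 0.9],
  [0, 0, 0, 0, 0, -200, 0.9],
  [0, 0, 0, 0, 0, -200, 0.9],
  [0, 0, 0, 0, 0, -200, 0.9],
])

```text
t: 42.4
tcp_pos: [0.3974, 0.1319, 0.2811]
tool_rot: [-0.095, 0.995, -0.0, 0.002]
force: [0.1, -0.5, -1.4]
finger_gap: 0.506
gripper_force: 51.1
```

```bash
python3 - <<'E'
from h import *
st(); pt=cloud(snap('top')); seat(pt)
w=tray(41,0); plan([('over',*w,278,100.8),('down',*w,173,100.8)])
E
```

```text
t 42.4 tcp [397.4 131.9 281.1] gap 0.506 gf 51.1 f [ 0.1 -0.5 -1.4] q [ 0.05  0.21  1.89 -0.    1.04 -1.71]
rim 607 ((617.7138671875, 41.370140075683594), (171.63723754882812, 220.2167510986328), 10.961503982543945) z 0.11564321085784475 bar ((590.59326171875, 36.57830810546875), (68.58956146240234, 113.25031280517578), 10.29745101928711) 0.18311130353099922
tilt deg [-0.06  0.05]
over turn [-0.01  0.03  0.11] shift [-240.7 -130.4    2. ]
down turn [0. 0. 0.] shift [  0.   0. 105.]
```

Request:
move_arm([
  [0, 0, 0, -12, -6, -10, 0.9],
  [0, 0, 0, -36, -20, -10, 0.9],
  [0, 0, 0, -64, -35, -10, 0.9],
  [0, 0, 0, -94, -51, -10, 0.9],
  [0, 0, 0, -124, -67, -10, 0.9],
  [0, 0, 0, -154, -83, -10, 0.9],
  [0, 0, 0, -184, -99, -10, 0.9],
  [0, 0, 0, -212, -115, -10, 0.9],
  [0, 0, 0, -232, -126, -5, 0.9],
  [0, 0, 0, -240.7, -130.4, 0, 0.9],
  [0, 0, 0, -240.7, -130.4, 0, 0.9],
  [0, 0, 0, -240.7, -130.4, 0, 0.9],
])

```text
t: 43.45
tcp_pos: [0.6563, 0.0496, 0.2769]
tool_rot: [-0.095, 0.995, 0.001, -0.003]
force: [-0.9, 0.6, -0.8]
finger_gap: 0.512
gripper_force: 51.1
```

Request:
move_arm([
  [0, 0, 0, 0, 0, 0, 0.9],
  [0, 0, 0, 0, 0, 10, 0.9],
  [0, 0, 0, 0, 0, 30, 0.9],
  [0, 0, 0, 0, 0, 55, 0.9],
  [0, 0, 0, 0, 0, 75, 0.9],
  [0, 0, 0, 0, 0, 90, 0.9],
  [0, 0, 0, 0, 0, 97, 0.9],
  [0, 0, 0, 0, 0, 100, 0.9],
  [0, 0, 0, 0, 0, 101, 0.9],
  [0, 0, 0, 0, 0, 101, 0.9],
  [0, 0, 0, 0, 0, 101, 0.9],
])

```text
t: 44.37
tcp_pos: [0.659, 0.0494, 0.18]
tool_rot: [-0.095, 0.995, -0.0, 0.001]
force: [0.7, -0.5, -1.1]
finger_gap: 0.504
gripper_force: 51.1
```

```bash
python3 - <<'E'
from h import *
st(); w=tray(41,0); plan([('t',*w,175,100.8)])
E
```

```text
t 44.37 tcp [659.   49.4 180. ] gap 0.504 gf 51.1 f [ 0.7 -0.5 -1.1] q [-0.09  0.66  1.41 -0.    1.07 -1.86]
t turn [-0.04  0.14  0.11] shift [1.4 0.2 5. ]
```

Foot at about 99.5 mm; lowering the last 4 to 5 mm.

Request:
move_arm([
  [0, 0, 0, 0, 0, 1, 0.9],
  [0, 0, 0, 0, 0, 2, 0.9],
  [0, 0, 0, 0, 0, 3, 0.9],
  [0, 0, 0, 0, 0, 3.6, 0.9],
  [0, 0, 0, 0, 0, 3.6, 0.9],
  [0, 0, 0, 0, 0, 3.6, 0.9],
])

```text
t: 44.87
tcp_pos: [0.6587, 0.0493, 0.1761]
tool_rot: [-0.095, 0.995, -0.0, 0.001]
force: [-1.5, 0.5, 4.8]
finger_gap: 0.507
gripper_force: 51.4
```

Request:
move_arm([
  [0, 0, 0, 0, 0, 0, 0.7],
  [0, 0, 0, 0, 0, 0, 0.4],
  [0, 0, 0, 0, 0, 0, 0.3],
  [0, 0, 0, 0, 0, 0, 0.25],
  [0, 0, 0, 0, 0, -10, 0.25],
  [0, 0, 0, 0, 0, -30, 0.2],
  [0, 0, 0, 0, 0, -60, 0.1],
  [0, 0, 0, 0, 0, -84, 0],
  [0, 0, 0, 0, 0, -84, 0],
])

```text
t: 45.62
tcp_pos: [0.6616, 0.0491, 0.2657]
tool_rot: [-0.095, 0.995, -0.001, 0.006]
force: [-1.0, -0.0, 0.4]
finger_gap: 0.998
gripper_force: 0.0
```

```bash
python3 - <<'E'
from h import *
st(); print(1); plan([('k1',652.5,-202.5,200,5.6)])
E
```

```text
t 45.62 tcp [661.6  49.1 265.7] gap 0.998 gf 0.0 f [-1.  -0.   0.4] q [-0.09  0.57  1.33  0.    1.23 -1.86]
1
k1 turn [ -0.64   0.39 -84.69] shift [  57.4 -245.1   65.8]
```

Request:
move_arm([
  [0, 0, 5, 4, -18, 0, 0],
  [0, 0, 11, 11, -48, 0, 0.3],
  [0, 0, 18, 20, -84, 0, 0.6],
  [0, 0, 25, 28, -120, 0, 1],
  [0, 0, 32, 36, -156, 5, 1],
  [0, 0, 39, 45, -192, 20, 1],
  [0, 0, 46, 53, -226, 40, 1],
  [0, 0, 53, 57, -243, 60, 1],
  [0, 0, 60, 57, -245, 65, 1],
  [0, 0, 67, 57, -245, 65, 1],
  [0, 0, 74, 57, -245, 65, 1],
  [0, 0, 80, 57, -245, 65, 1],
])

```text
t: 46.62
tcp_pos: [0.6483, -0.2024, 0.1934]
tool_rot: [0.57, 0.822, -0.0, -0.001]
force: [-0.2, 0.3, 0.8]
finger_gap: -0.001
gripper_force: 0.0
```

Request:
move_arm([
  [0, 0, 6, 0, 0, 0, 1],
  [0, 0, 12, 0, 0, 0, 1],
  [0, 0, 15.3, 0, 0, 0, 1],
  [0, 0, 15.3, 0, 0, 0, 1],
  [0, 0, 15.3, 0, 0, 0, 1],
  [0, 0, 15.3, 0, 0, 0, 1],
])

```text
t: 47.12
tcp_pos: [0.6486, -0.202, 0.194]
tool_rot: [0.671, 0.741, -0.0, -0.0]
force: [0.0, -1.2, -0.3]
finger_gap: -0.001
gripper_force: 0.0
```

```bash
python3 - <<'E'
from h import *
st(); s=snap('side'); t=snap('top'); pt=cloud(t); seat(pt)
for nm,w,z in(('cocoa',tray(-41,0),.187),('cinn',tray(41,0),.201)):
    q=pt[(np.hypot(pt[...,0]*1000-w[0],pt[...,1]*1000-w[1])<32)&(pt[...,2]>z-.006)&(pt[...,2]<z+.008)]; print(nm,w,len(q),circ(q),np.median(q[:,2]))
# white keys (side view + initial top view)
for s_ in (s,dict(np.load('top0.npz'))):
    P=cloud(s_); hsv=cv2.cvtColor(s_['img'],cv2.COLOR_RGB2HSV)
    m=((hsv[...,2]>195)&(hsv[...,1]<40)&(np.hypot(P[...,0]-.635,P[...,1]+.267)<.1)&(P[...,2]>.025)).astype(np.uint8)
    n,l,stt,c=cv2.connectedComponentsWithStats(m,connectivity=4)
    for i in range(1,n):
        if stt[i,4]>25: print(stt[i,4],ray(s_,*c[i],.034).round(4),P[l==i].mean(0).round(4))
plan([('k1',652.5,-202.5,70,5.6)])
a=np.hstack([cv2.resize(x['img'][...,::-1],(400,300),interpolation=cv2.INTER_AREA) for x in(t,s)]); cv2.imwrite('pics/f.png',a)
E
```

```text
t 47.12 tcp [ 648.6 -202.   194. ] gap -0.001 gf 0.0 f [ 0.  -1.2 -0.3] q [-0.47  0.67  1.34 -0.    1.13 -0.57]
rim 431 ((617.6157836914062, 41.092430114746094), (170.76025390625, 219.98651123046875), 10.753704071044922) z 0.11591159198425195 bar ((616.1193237304688, 41.18299865722656), (92.51543426513672, 80.04833221435547), 62.030662536621094) 0.18257918306331528
tilt deg [-0.19  0.23]
cocoa [577.03563888  33.86816815] 107 (577.359619140625, 33.60158157348633, 18.91587257385254) 0.1858655925505198
cinn [657.56436112  49.33183185] 200 (656.711181640625, 50.39237976074219, 22.154661178588867) 0.20167154092712386
104 [ 0.6007 -0.3054  0.034 ] [ 0.6022 -0.3054  0.0356]
62 [ 0.6553 -0.2466  0.034 ] [ 0.6566 -0.2466  0.0354]
63 [ 0.6591 -0.2884  0.034 ] [ 0.6601 -0.2883  0.0351]
65 [ 0.6636 -0.3304  0.034 ] [ 0.6649 -0.3303  0.0355]
59 [ 0.6649 -0.3286  0.034 ] [ 0.6646 -0.3283  0.035 ]
56 [ 0.6603 -0.2864  0.034 ] [ 0.6603 -0.2863  0.0343]
58 [ 0.6568 -0.2446  0.034 ] [ 0.6567 -0.2444  0.0346]
57 [ 0.6522 -0.2033  0.034 ] [ 0.652  -0.2032  0.035 ]
257 [ 0.5989 -0.2719  0.034 ] [ 0.5987 -0.2717  0.0349]
k1 turn [-0.01 -0.    0.05] shift [ -0.9   3.8 124. ]
```

View pics/f.png

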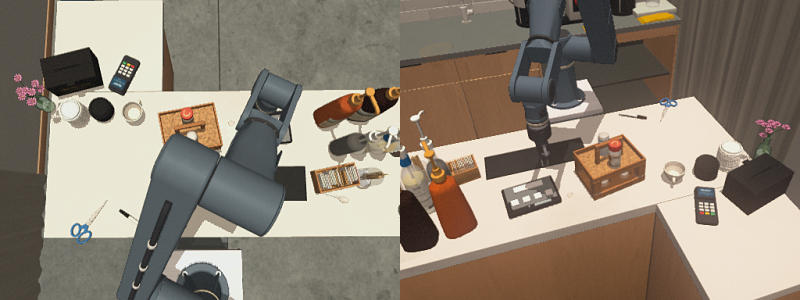

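The jar and shaker stand in the seated tray (top view (188,115)–(192,142)), and the key positions match the pad fit. Pressing key 1.

Request:
move_arm([
  [0, 0, 0, -1, 3.8, 30, 1],
  [0, 0, 0, -1, 3.8, 65, 1],
  [0, 0, 0, -1, 3.8, 95, 1],
  [0, 0, 0, -1, 3.8, 118, 1],
  [0, 0, 0, -1, 3.8, 124, 1],
  [0, 0, 0, -1, 3.8, 124, 1],
  [0, 0, 0, -1, 3.8, 124, 1],
])

```text
t: 47.8
tcp_pos: [0.6532, -0.203, 0.0707]
tool_rot: [0.672, 0.741, 0.0, 0.001]
force: [-0.2, -0.2, 0.1]
finger_gap: 0.002
gripper_force: 0.0
```

```bash
python3 - <<'E'
from h import *
st(); plan([('k1',652.3,-202.8,53.5,5.6)])
E
```

```text
t 47.8 tcp [ 653.2 -203.    70.7] gap 0.002 gf 0.0 f [-0.2 -0.2  0.1] q [-0.46  0.83  1.4   0.    0.91 -0.56]
k1 turn [0.06 0.04 0.02] shift [ 0.2 -0.9 17.2]
```

Request:
move_arm([
  [0, 0, 0, 0, -1, 6, 1],
  [0, 0, 0, 0, -1, 10, 1],
  [0, 0, 0, 0, -1, 12, 1],
  [0, 0, 0, 0, -1, 14, 1],
  [0, 0, 0, 0, -1, 15, 1],
  [0, 0, 0, 0, -1, 16, 1],
  [0, 0, 0, 0, -1, 16, 1],
])

```text
t: 48.38
tcp_pos: [0.652, -0.203, 0.0546]
tool_rot: [0.672, 0.741, 0.0, 0.001]
force: [-0.2, 0.2, 3.4]
finger_gap: 0.003
gripper_force: 1.9
```

Request:
move_arm([
  [0, 0, 0, 0, 0, 1, 1],
  [0, 0, 0, 0, 0, 1.7, 1],
  [0, 0, 0, 0, 0, 2.4, 1],
  [0, 0, 0, 0, 0, 2.4, 1],
  [0, 0, 0, 0, 0, 2.4, 1],
])

```text
t: 48.8
tcp_pos: [0.652, -0.203, 0.0541]
tool_rot: [0.672, 0.741, 0.0, 0.001]
force: [-2.8, 1.4, 13.1]
finger_gap: 0.004
gripper_force: 6.5
```

Request:
move_arm([
  [0, 0, 0, 0, 0, -5, 1],
  [0, 0, 0, 0, 0, -15, 1],
  [0, 0, 0, 0, 0, -30, 1],
  [0, 0, 0, 0, 0, -30, 1],
  [0, 0, 0, -20, 0, -30, 1],
  [0, 0, 0, -50, 0, -30, 1],
  [0, 0, 0, -75, 0, -30, 1],
  [0, 0, 0, -84, 0, -30, 1],
  [0, 0, 0, -84, 0, -30, 1],
  [0, 0, 0, -84, 0, -22, 1],
  [0, 0, 0, -84, 0, -18, 1],
  [0, 0, 0, -84, 0, -18, 1],
])

```text
t: 49.8
tcp_pos: [0.6583, -0.284, 0.0673]
tool_rot: [0.671, 0.741, -0.0, -0.003]
force: [-0.4, -0.3, 0.1]
finger_gap: 0.003
gripper_force: 0.0
```

```bash
python3 - <<'E'
from h import *
st(); plan([('k3',660.2,-286.6,52.2,5.6)])
E
```

```text
t 49.8 tcp [ 658.3 -284.    67.3] gap 0.003 gf 0.0 f [-0.4 -0.3  0.1] q [-0.56  0.87  1.3   0.    0.98 -0.66]
k3 turn [-0.22 -0.2   0.07] shift [-2.8  1.7 15.1]
```

Request:
move_arm([
  [0, 0, 0, -2, 1.5, 4, 1],
  [0, 0, 0, -2, 1.5, 8, 1],
  [0, 0, 0, -2, 1.5, 11, 1],
  [0, 0, 0, -2, 1.5, 13, 1],
  [0, 0, 0, -2, 1.5, 14.5, 1],
  [0, 0, 0, -2, 1.5, 16, 1],
  [0, 0, 0, -2, 1.5, 16, 1],
  [0, 0, 0, -2, 1.5, 16, 1],
])

```text
t: 50.47
tcp_pos: [0.6617, -0.2876, 0.0543]
tool_rot: [0.672, 0.741, 0.0, 0.0]
force: [-0.2, 2.7, 5.2]
finger_gap: -0.001
gripper_force: 2.6
```

Request:
move_arm([
  [0, 0, 0, 0, 0, 1, 1],
  [0, 0, 0, 0, 0, 2, 1],
  [0, 0, 0, 0, 0, 2, 1],
  [0, 0, 0, 0, 0, 2, 1],
])

```text
t: 50.8
tcp_pos: [0.6618, -0.2876, 0.0542]
tool_rot: [0.672, 0.741, 0.0, 0.0]
force: [-2.4, 4.5, 13.0]
finger_gap: -0.003
gripper_force: 6.4
```

Request:
move_arm([
  [0, 0, 0, 0, 0, -5, 1],
  [0, 0, 0, 0, 0, -15, 1],
  [0, 0, 0, 0, 0, -30, 1],
  [0, 0, 0, 0, 0, -30, 1],
  [0, 0, 0, 0, 0, -30, 1],
])

```text
t: 51.22
tcp_pos: [0.6622, -0.2892, 0.0831]
tool_rot: [0.672, 0.741, 0.0, 0.002]
force: [0.1, 0.2, -0.4]
finger_gap: 0.0
gripper_force: 0.0
```

```bash
python3 - <<'E'
from h import *
st(); plan([('send',599,-271.6,82,5.6),('dn',599,-271.6,52,5.6)])
E
```

```text
t 51.22 tcp [ 662.2 -289.2   83.1] gap 0.0 gf 0.0 f [ 0.1  0.2 -0.4] q [-0.57  0.85  1.28 -0.    1.   -0.66]
send turn [ 0.13  0.13 -0.01] shift [ 23.6 -61.2   0.9]
dn turn [0. 0. 0.] shift [ 0.  0. 30.]
```

Key 3 bottomed out and was let up. Now the send bar.

Request:
move_arm([
  [0, 0, 0, 8, -20, 0, 1],
  [0, 0, 0, 18, -46, 0, 1],
  [0, 0, 0, 23.6, -61, 0, 1],
  [0, 0, 0, 23.6, -61, 0, 1],
  [0, 0, 0, 23.6, -61, 0, 1],
  [0, 0, 0, 23.6, -61, 10, 1],
  [0, 0, 0, 23.6, -61, 18, 1],
  [0, 0, 0, 23.6, -61, 23, 1],
  [0, 0, 0, 23.6, -61, 26, 1],
  [0, 0, 0, 23.6, -61, 28, 1],
  [0, 0, 0, 23.6, -61, 29.5, 1],
  [0, 0, 0, 23.6, -61, 29.5, 1],
])

```text
t: 52.22
tcp_pos: [0.5991, -0.2709, 0.0542]
tool_rot: [0.672, 0.741, -0.0, 0.001]
force: [-3.4, 2.0, 13.7]
finger_gap: 0.003
gripper_force: 6.2
```

Request:
move_arm([
  [0, 0, 0, 0, 0, 0.5, 1],
  [0, 0, 0, 0, 0, 0.5, 1],
  [0, 0, 0, 0, 0, 0.5, 1],
])

```text
t: 52.47
tcp_pos: [0.5991, -0.2709, 0.0541]
tool_rot: [0.672, 0.741, 0.0, 0.001]
force: [-3.9, 0.4, 14.1]
finger_gap: 0.005
gripper_force: 7.3
```

The send bar is bottomed. Retract and check everything.

Request:
move_arm([
  [0, 0, 0, 0, 0, -5, 1],
  [0, 0, 0, 0, 0, -15, 1],
  [0, 0, 0, 0, 0, -35, 1],
  [0, 0, 0, 0, 0, -70, 1],
  [0, 0, 0, 0, 0, -105, 1],
  [0, 0, 0, 0, 0, -140, 1],
  [0, 0, 0, -20, -20, -160, 1],
  [0, 0, 0, -45, -40, -170, 1],
  [0, 0, 0, -75, -60, -170, 1],
  [0, 0, 0, -105, -80, -170, 1],
  [0, 0, 0, -130, -100, -170, 1],
  [0, 0, 0, -130, -100, -170, 1],
])

```text
t: 53.47
tcp_pos: [0.5085, -0.4155, 0.2217]
tool_rot: [0.674, 0.739, -0.002, 0.001]
force: [0.1, 0.2, 0.0]
finger_gap: -0.005
gripper_force: 0.0
```

```bash
python3 - <<'E'
from h import *
st(); s=snap('side'); t=snap('top'); pt=cloud(t); seat(pt)
for nm,w,z in(('cocoa',tray(-41,0),.187),('cinn',tray(41,0),.201)):
    q=pt[(np.hypot(pt[...,0]*1000-w[0],pt[...,1]*1000-w[1])<32)&(pt[...,2]>z-.006)&(pt[...,2]<z+.008)]; print(nm,len(q),circ(q),np.median(q[:,2]))
q=reg(pt,240,295,195,255,.04,.07); print('cup',circ(q))
a=cv2.resize(s['img'][90:290,100:370][...,::-1],None,fx=2.9,fy=2.9,interpolation=cv2.INTER_CUBIC); cv2.imwrite('pics/z.png',a)
E
```

```text
t 53.47 tcp [ 508.5 -415.5  221.7] gap -0.005 gf 0.0 f [0.1 0.2 0. ] q [-0.85  0.61  1.38 -0.    1.15 -0.94]
rim 597 ((617.210205078125, 41.03034973144531), (170.88082885742188, 220.48260498046875), 10.95258617401123) z 0.11562290224402189 bar ((611.6033935546875, 43.82828140258789), (91.92530822753906, 91.18363952636719), 61.35393524169922) 0.1827025135786742
tilt deg [-0.05 -0.05]
cocoa 133 (577.0040893554688, 32.73242950439453, 19.394908905029297) 0.18579105049984465
cinn 201 (657.202392578125, 50.06648254394531, 22.33867835998535) 0.2017010122604681
cup (707.4446411132812, 271.53924560546875, 48.67226791381836)
```

View pics/z.png

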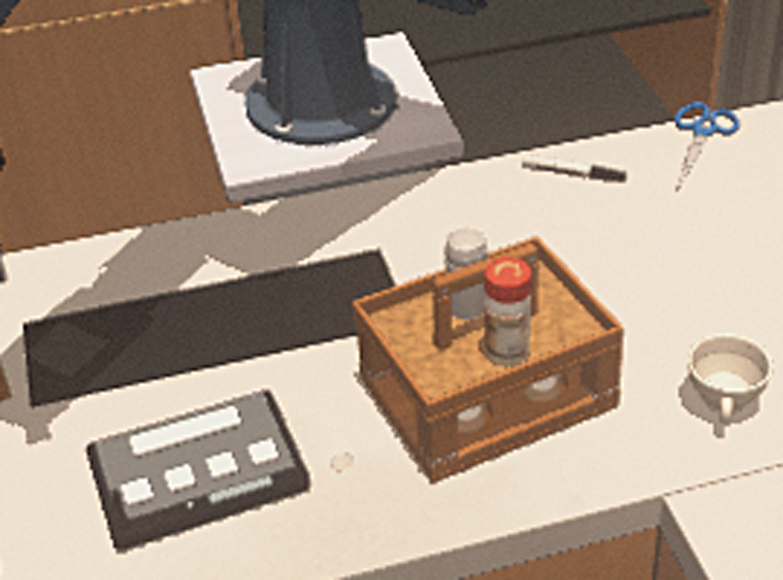

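The picture shows the tray fully seated at about (490,350) with the jar and shaker upright in it. The glasses are visible below, the keys are up and the cup is untouched.

```bash
python3 -c "
from station import order; print(order.sign_off())"
```

```text
the job is handed in; nothing more can be done
None
```

The order is packed and the job is handed in: all four glasses stand in their own wells, the carrier is fully seated with the shaker and jar upright in it, the cup is untouched, and runner one-three was paged (first key, third key, then the send bar).

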